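# Raise the balanced sash of the test cage and take out the transformer

### The job

Lift the sash of the test cage to a height where it stays by itself when you let go, short of its top stop, then reach in under it, take out the transformer and set it down upright in the plywood tray. Leave the sash standing up there, do not drop the transformer or let the sash slam down, and leave the capacitor and the multimeter alone.

Things in the scene. Friction and masses are not known exactly. Their poses are not given: they have to be found in the camera images.
- cage: Fixed test cage of aluminium, clear sides, barred back and roof, 190 deep (x), 400 wide (y), roof 260 high. Origin: centre of its underside; +x points from the sash front to the back. Floor 6 thick, inner width 364. Sash plane at x = -90; its two guides (18 wide, 22 deep) rise to 360. A weight arm on the outer +y side swings over from back to front as the sash rises.
- sash (a joint): Lift of the clear sash, m: 0 shut (start), 0.33 top stop. 360 wide, 230 high, 12 thick; lower edge 8 mm + lift above the bench. Shut, it weighs about 12 N; the pull falls as it rises, by 40 to 75 N/m near the balance height, which varies (0.21 to 0.27). Friction, 1 N, holds it only within some 12 mm of that height: lower it falls shut, higher it runs up to the stop. Drag 10 N s/m.
- handle (a point): Middle of the sash's black bow handle: a level bar 76 long (cage y), 12 deep, 14 high, 55 in front of the sash plane, on arms 32 to either side of its middle (52 clear between them); 42 clear between bar and backing. It rides with the sash, 60 above its lower edge. Axes as the cage.
- transformer_mid (a point): Centre, 34 above the underside, of the loose transformer: foot plate 66 (x) by 50 (y) by 4, dark core 60 by 30, 66 high, round it a brown coil block 44 (x) by 50 (y), 12 to 56 up, whose flat y faces are good to grip; two brass terminals on top. 0.45 kg. Stands on the cage floor 46 to 56 behind the sash plane, 95 left or right of the middle, x axis within 0.15 rad of the cage's.
- capacitor_mid (a point): Middle (43 up) of the round grey capacitor can, 50 diameter, 85 high with two terminals, loose on the cage floor on the other side from the transformer. To be left alone.
- tray: Fixed open plywood tray, 200 (x) by 160 (y) by 35 high, walls 6 thick, inner floor about 6 above the bench; origin at centre of its underside. It stands on the bench to the left or right of the cage's front.
- carton: Fixed open cardboard carton with odd parts, 180 by 150 by 70 high, on the other side from the tray; origin at centre of its underside.
- meter: Loose hand multimeter lying flat, 150 (x) by 75 (y) by 41 high, beside the cage; origin at centre of its underside. To be left alone.
- transformer: The same transformer, origin at the centre of its underside.
Not all that is in view belongs to the job. Leave any green or orange look-alike of the transformer alone.

How it is judged:
By the outcome, as a careful person would: the job done as asked, in the order asked, and still so for the second after the job is handed in, with the robot touching nothing.
It also fails if it takes over 72 s, if anything falls off the work surface, if the arm or the gripper's body presses on something with over 40 N, if the wrist force passes 120 N, or if a joint passes its speed limit or range.

### The arm

A 7-joint arm with a two-finger parallel gripper is mounted at the origin on the work surface. World frame = base frame: x ahead of the robot, y to its left, z up, the work surface at z = 0. Lengths are in m, angles in rad, forces in N, time in s.
With the tool pointing down it reaches from about 0.4 to 0.875 m from the base axis. Payload 6.5 kg.
Tool frame: the origin (TCP) lies on the centre line of the jaws, within the pads' length; the fingertips stand robot.nose_length ahead of it and the grasp point (between the pads) lies 2 mm behind it (robot.nose_length is the distance from the TCP to the fingertips, in m); z points along the fingers, y is the direction in which the jaws open and shut (so a half turn about z gives the same grasp; the last joint's range is limited). The gripper opens to 88 mm and grips with 3 to 60 N. Pads are 18 mm wide; open, the fingers measure 123 mm over their backs; the gripper's body (75 mm by 187 mm) begins 45 mm behind the grasp point.
Start: joints at [-1.25, 0.536, -0.004, 1.538, 0.003, 1.067, -0.071], TCP at [0.245, 0.602, 0.256] pointing down, gripper open.
Joint ranges: [-2.7, 2.7], [-0.37, 2.16], [-1.27, 1.26], [0.24, 2.4], [-1.31, 4.45], [0.19, 1.91], [-2.76, 2.76]. Speed limits (rad/s): [2.39, 2.39, 3.14, 3.14, 3.14, 3.14, 3.14].

### API

Orientations are given as a rotation vector (axis times angle).
In Python, from cell import robot gives the robot as it stands.
- The arm moves only by the tool jog_arm, never from a script. Its argument "deltas" is text: rows parted by semicolons, each of 5 numbers parted by spaces: the closure, from 0 (fully open) to 1 (shut), then the shift along the tool's x, y, z in m, then the turn about the tool's z in rad. A call has 1 to 10 rows; each row is the pose to reach, as a shift and turn from the pose commanded when the call began, along the tool's axes at that moment; what a row does not reach only later rows make up. A row lasts 1/10 s, in which the tool goes at most 50 mm and 8.59 degrees, less where a joint would pass 70% of its speed; a pose out of reach is approached as far as the arm can. A call with a gripper value outside its range is refused whole. The fingers move at their own pace and stop on an object; the grip force is fixed at half the most. Time passes only in rows, so rows that repeat a pose let the fingers close. It gives the time, the measured TCP pose, the force and the opening at its end, in the units of the state.
- robot.observe(): the state, without advancing time (a new reading comes with each control period).
- robot.grab_frame(name): name is "side" or "top" or "wrist"; returns the picture (480x640x3 uint8, red, green, blue); there is no depth.
- robot.camera_info(name): a dict with "mtx" (3x3 intrinsics, pixels), "dist" ([k1, k2, p1, p2, k3] as OpenCV has them; the pictures are not rectified), "R" (3x3) and "t" (3): a world point X has camera coordinates R X + t. Camera axes: x right, y down, z forward; pixel columns grow to the right and rows downward; lengths in m; the calibration is good to about 2 mm. A picture is of the moment at which its call begins: read the wrist's pose just before it. camera_info takes no time and is no camera call; for the wrist camera it gives the pose at the moment of the call.
- robot.hand_in(): hands the job in, once; it reports no verdict.
The state is a dict: "time_s": time; "qpos": joint angles; "joint_velocities": joint speeds; "tau": joint torques, N m; "ee_pos": TCP position; "orientation": TCP orientation; "contact_force": force on the tool from outside, world axes, zero at the start; "torque": the same for the moment, N m; "opening": finger opening in m.
Only numpy, scipy, OpenCV 4.12 (cv2) and the standard library are available. Lean on these libraries where they do the work, as an engineer would, in place of code of your own. Each camera call takes 0.05 s, during which the arm holds its last target.

## Working session

There is one attempt and no reset: what is moved stays moved. The work goes in short steps, Python scripts to look and compute and a tool call to move; the robot and the scene stay as the last step left them, time stands still between calls to the robot, and variables do not carry over. Pictures are saved under pics/ and viewed, and the job is handed in when it is done.

Besides the shell and the picture viewer there is one more tool, called after "Emit:" as a command line: name --argument value ..., lists and objects as JSON in quotes. jog_arm: Moves the arm, as the interface text tells. Its arguments: {"type":"object","properties":{"deltas":{"type":"string"}},"required":["deltas"]}

```bash
ls; mkdir -p pics; python3 - <<'E'
from cell import robot
import cv2, numpy as np
s=robot.observe()
for k,v in s.items(): print(k,np.round(v,4))
print(robot.nose_length)
for n in ["side","top","wrist"]:
    c=robot.camera_info(n); print(n,np.round(c["mtx"],1).tolist(),np.round(c["dist"],4),np.round(c["R"],4).tolist(),np.round(c["t"],4))
    cv2.imwrite(f"pics/{n}0.png",robot.grab_frame(n)[:,:,::-1])
E
```

```text
pics
time_s 0.0
qpos [-1.2502  0.5372 -0.0044  1.5389  0.0026  1.0673 -0.0712]
joint_velocities [-0.0001 -0.0031 -0.0011 -0.0012 -0.0002  0.002  -0.0009]
tau [-6.00000e-04 -5.70973e+01  9.90200e-01 -2.51622e+01 -5.63000e-02
  1.76000e-02  2.00000e-04]
ee_pos [0.245  0.6014 0.2548]
orientation [-6.0360e-01 -3.0828e+00  2.7000e-03]
contact_force [-0.4297  0.248  -0.1685]
torque [0.0149 0.0179 0.0242]
opening 0.0881
0.017
side [[536.2, 0.0, 328.5], [0.0, 536.2, 243.8], [0.0, 0.0, 1.0]] [-0.0108  0.      0.      0.      0.    ] [[0.9054, 0.4245, -0.0029], [0.3801, -0.8138, -0.4395], [-0.1889, 0.3969, -0.8982]] [-0.5476 -0.2112  1.2873]
top [[462.8, 0.0, 323.0], [0.0, 462.8, 241.0], [0.0, 0.0, 1.0]] [-0.1014  0.      0.      0.      0.    ] [[-0.0268, -0.9996, -0.0104], [-0.998, 0.0273, -0.0567], [0.057, 0.0089, -0.9983]] [0.0121 0.5868 1.228 ]
wrist [[384.1, 0.0, 321.5], [0.0, 384.1, 238.2], [0.0, 0.0, 1.0]] [-0.0144  0.      0.      0.      0.    ] [[0.3765, 0.9264, -0.0015], [0.8823, -0.358, 0.3057], [0.2826, -0.1164, -0.9521]] [-0.6484 -0.0427  0.3916]
```

View pics/side0.png

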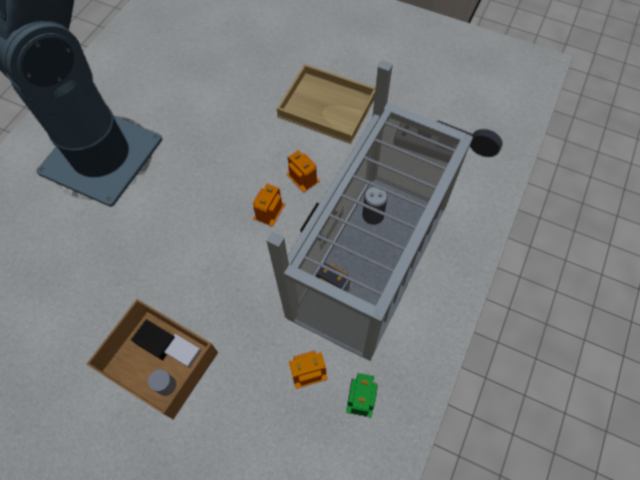

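View pics/top0.png

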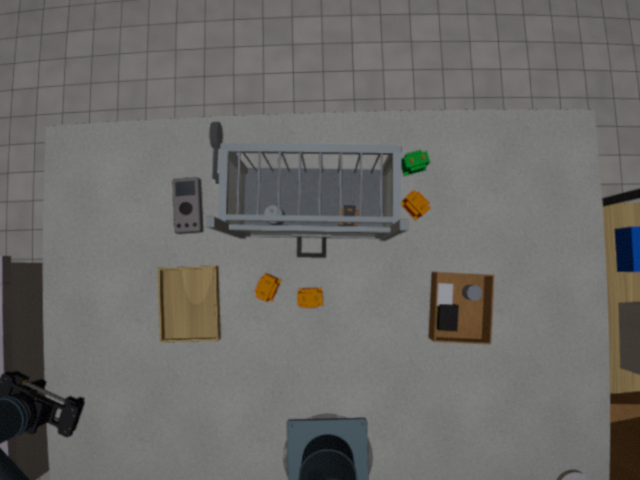

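View pics/wrist0.png

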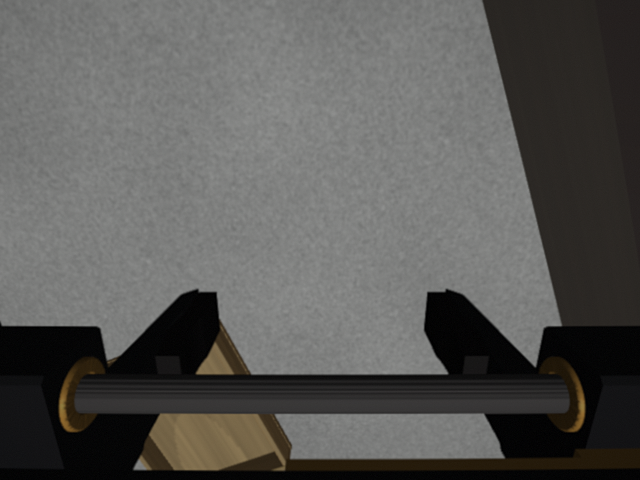

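The side view shows the cage with the dark transformer inside near (333,275), and the capacitor at (375,200). The tray is at (328,102), the carton at (152,358), and the orange and green decoys all stand outside the cage. The top view shows the handle at (312,247), the transformer at (348,212), the capacitor at (273,213), the tray at (189,303) and the meter at (187,205). I'll enlarge both to measure.

```bash
cat > h.py <<'E'
import cv2, numpy as np
from cell import robot
def ray(n,px,info=None):
    c=info or robot.camera_info(n)
    u=cv2.undistortPoints(np.array([[px]],float),np.array(c["mtx"]),np.array(c["dist"],float))[0,0]
    R=np.array(c["R"]);t=np.array(c["t"]).ravel()
    return -R.T@t, R.T@np.array([u[0],u[1],1.])
def onz(n,px,z,info=None):
    o,d=ray(n,px,info); return o+d*(z-o[2])/d[2]
def tri(pa,pb,a="top",b="side"):
    oa,da=ray(a,pa);ob,db=ray(b,pb)
    s=np.linalg.lstsq(np.c_[da,-db],ob-oa,rcond=None)[0]
    A=oa+da*s[0];B=ob+db*s[1]; return (A+B)/2,np.linalg.norm(A-B)
def proj(n,X,info=None):
    c=info or robot.camera_info(n)
    r=cv2.Rodrigues(np.array(c["R"]))[0]
    return cv2.projectPoints(np.array(X,float).reshape(-1,3),r,np.array(c["t"]),np.array(c["mtx"]),np.array(c["dist"],float))[0][:,0]
E
python3 - <<'E'
import cv2
a=cv2.imread("pics/top0.png");b=cv2.imread("pics/side0.png")
cv2.imwrite("pics/topc.png",cv2.resize(a[110:270,200:420],None,fx=3.6,fy=3.6,interpolation=cv2.INTER_CUBIC))
cv2.imwrite("pics/sidec.png",cv2.resize(b[50:370,250:510],None,fx=1.85,fy=1.85,interpolation=cv2.INTER_CUBIC))
E
```

```text
(no output)
```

View pics/topc.png

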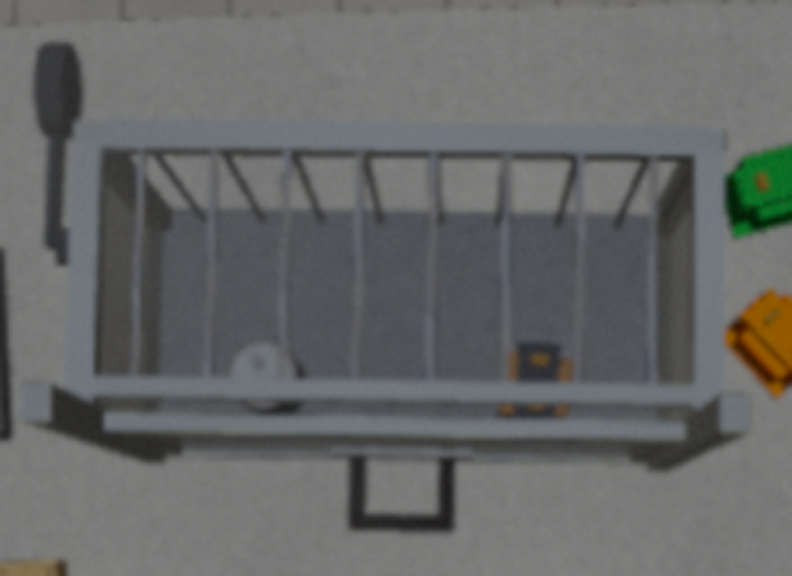

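View pics/sidec.png

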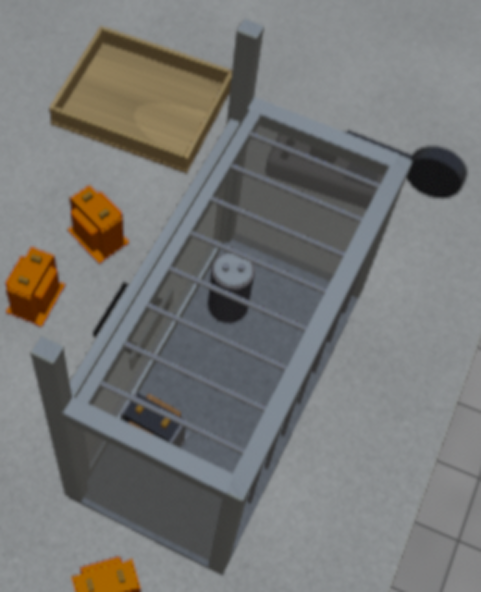

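The enlarged top crop shows the roof corners at (78,122), (725,132), (720,403) and (68,400). The handle bar centre is at (401,522), the capacitor top at (263,360), and the dark-core transformer with its brown coil at (538,380). I'll compute poses from these.

```bash
python3 - <<'E'
from h import *
np.set_printoptions(precision=4,suppress=True)
f=lambda x,y:(200+(x+.5)/3.6-.5,110+(y+.5)/3.6-.5)
g=lambda x,y:(250+(x+.5)/1.85-.5,50+(y+.5)/1.85-.5)
for n,p,z in [("BL",(78,122),.26),("BR",(725,132),.26),("FR",(720,405),.26),("FL",(68,400),.26),
 ("guideL",(37,403),.36),("guideR",(735,415),.36),("handle barmid top",(401,522),.075),("bar L end",(348,522),.075),("bar R end",(454,522),.075),
 ("cap top",(261,360),.091),("tr top core back L",(518,342),.072),("core back R",(559,345),.072),("term",(540,360),.08)]:
    print(n,onz("top",f(*p),z))
print("side")
for n,p,z in [("tray",(102,30),.035),("tray",(231,72),.035),("tray",(188,168),.035),("tray",(52,112),.035),("cap",(232,268),.091),("term1",(138,408),.076),("term2",(165,421),.076),("guideL",(249,30),.36),("guideR",(48,350),.36),("BL",(258,103),.26),("FLback",(411,160),.26),("hn L",(126,286),.075),("hn R",(96,333),.075)]:
    print(n,onz("side",g(*p),z))
for p in [(160,268),(217,266),(219,341),(161,342)]: print("tray top",onz("top",p,.035))
print(tri(f(540,360),g(152,414)))
for p in [(433,274),(494,274),(492,344),(430,341)]: print("carton",onz("top",p,.07))
for p in [(176,180),(200,178),(202,233),(175,234)]: print("meter",onz("top",p,.03))
E
```

```text
BL [0.7955 0.2135 0.26  ]
BR [ 0.777  -0.1832  0.26  ]
FR [ 0.6095 -0.1734  0.26  ]
FL [0.6236 0.2211 0.26  ]
guideL [0.6117 0.2147 0.36  ]
guideR [ 0.5945 -0.1655  0.36  ]
handle barmid top [0.5495 0.0273 0.075 ]
bar L end [0.5505 0.065  0.075 ]
bar R end [ 0.5485 -0.0104  0.075 ]
cap top [0.6662 0.1228 0.091 ]
tr top core back L [ 0.6764 -0.0598  0.072 ]
core back R [ 0.6734 -0.0891  0.072 ]
term [ 0.662  -0.0748  0.08  ]
side
tray [0.3346 0.4348 0.035 ]
tray [0.525  0.4405 0.035 ]
tray [0.5373 0.2711 0.035 ]
tray [0.3384 0.2783 0.035 ]
cap [0.6553 0.1249 0.091 ]
term1 [ 0.6294 -0.0717  0.076 ]
term2 [ 0.6622 -0.0731  0.076 ]
guideL [0.6134 0.2131 0.36  ]
guideR [ 0.5982 -0.1658  0.36  ]
BL [0.6308 0.2188 0.26  ]
FLback [0.7967 0.2162 0.26  ]
hn L [0.5516 0.0606 0.075 ]
hn R [ 0.5474 -0.0085  0.075 ]
tray top [0.5253 0.4357 0.035 ]
tray top [0.527 0.28  0.035]
tray top [0.3281 0.2787 0.035 ]
tray top [0.3274 0.4364 0.035 ]
(array([ 0.6548, -0.077 ,  0.099 ]), np.float64(0.01155866774958566))
carton [ 0.4912 -0.285   0.07  ]
carton [ 0.4862 -0.4451  0.07  ]
carton [ 0.3058 -0.4333  0.07  ]
carton [ 0.3198 -0.2715  0.07  ]
meter [0.7635 0.3919 0.03  ]
meter [0.7666 0.3252 0.03  ]
meter [0.6167 0.3208 0.03  ]
meter [0.6161 0.3951 0.03  ]
```

Emit:
jog_arm --deltas "0 0 0 -0.05 0;0 0 0 -0.1 0;0 0 0 -0.15 0;0 0 0 -0.2 0;0 0 0 -0.25 0;0 0 0 -0.3 0;0 0 0 -0.35 0;0 0 0 -0.4 0;0 0 0 -0.4 0"

```text
time_s: 1.05
ee_pos: [0.2455, 0.5975, 0.6518]
orientation: [0.608, 3.074, 0.039]
contact_force: [0.4, 0.1, 0.6]
opening: 0.0878
```

```bash
cat >> h.py <<'E'
from scipy.spatial.transform import Rotation as Ro
def st():
    s=robot.observe(); R=Ro.from_rotvec(s["orientation"]).as_matrix()
    np.set_printoptions(precision=4,suppress=True)
    print("t",round(s["time_s"],2),"q",np.array(s["qpos"]),"p",np.array(s["ee_pos"]),"F",np.array(s["contact_force"]),"op",round(s["opening"],4)); print("tx",R[:,0],"ty",R[:,1],"tz",R[:,2])
    return s,R
E
python3 -c "
from h import *
st()"
```

```text
t 1.05 q [-1.3834  0.4546  0.2727  0.7644 -0.1237  1.9087 -0.0012] p [0.2455 0.5975 0.6518] F [0.4324 0.0724 0.5858] op 0.0878
tx [-0.9247  0.3806 -0.003 ] ty [0.3805 0.9244 0.0258] tz [ 0.0126  0.0228 -0.9997]
```

Emit:
jog_arm --deltas "0 0 0 -0.05 0;0 0 0 -0.1 0;0 0 0 -0.15 0;0 0 0 -0.2 0;0 0 0 -0.25 0;0 0 0 -0.3 0"

```text
time_s: 1.65
ee_pos: [0.1912, 0.513, 0.7987]
orientation: [0.612, 3.037, 0.422]
contact_force: [0.8, 0.7, -1.9]
opening: 0.0883
```

```bash
python3 -c "
from h import *
st()"
```

```text
t 1.65 q [-1.7799  0.2099  0.7419  0.8028 -0.2202  1.9082  0.0033] p [0.1912 0.513  0.7987] F [ 0.8315  0.7424 -1.9256] op 0.0883
tx [-0.9232  0.3823  0.0387] ty [0.3784 0.8869 0.2651] tz [ 0.067   0.2594 -0.9634]
```

Emit:
jog_arm --deltas "0 0 0 0.05 0;0 0 0 0.1 0;0 0 0 0.15 0;0 0 0 0.15 0"

```text
time_s: 2.05
ee_pos: [0.1992, 0.5511, 0.6419]
orientation: [0.614, 3.043, 0.387]
contact_force: [-0.3, 0.8, -1.1]
opening: 0.0882
```

```bash
python3 -c "
from h import *
st()"
```

```text
t 2.05 q [-1.8773  0.1509  0.7112  1.2421 -0.131   1.537  -0.0235] p [0.1992 0.5511 0.6419] F [-0.3094  0.8173 -1.0522] op 0.0882
tx [-0.9228  0.3837  0.0355] ty [0.3803 0.8922 0.2435] tz [ 0.0618  0.2382 -0.9693]
```

```bash
cat > kin.py <<'E'
import numpy as np, itertools
from scipy.spatial.transform import Rotation as Ro
from scipy.optimize import least_squares
S=[([-1.2502,.5372,-.0044,1.5389,.0026,1.0673,-.0712],[.245,.6014,.2548],Ro.from_rotvec([-.6036,-3.0828,.0027])),]
def M(tx,ty,tz): 
    m=np.c_[tx,ty,tz];return Ro.from_matrix(m)
S+=[([-1.3834,0.4546,0.2727,0.7644,-0.1237,1.9087,-0.0012],[0.2455,0.5975,0.6518],M([-0.9247,0.3806,-0.003],[0.3805,0.9244,0.0258],[0.0126,0.0228,-0.9997])),
([-1.7799,0.2099,0.7419,0.8028,-0.2202,1.9082,0.0033],[0.1912,0.513,0.7987],M([-0.9232,0.3823,0.0387],[0.3784,0.8869,0.2651],[0.067,0.2594,-0.9634])),
([-1.8773,0.1509,0.7112,1.2421,-0.131,1.537,-0.0235],[0.1992,0.5511,0.6419],M([-0.9228,0.3837,0.0355],[0.3803,0.8922,0.2435],[0.0618,0.2382,-0.9693]))]
E
python3 - <<'E'
from kin import *
def chain(q,sg,c1,c7):
    return Ro.from_euler('ZYZYZYZ',[sg[0]*q[0]+c1,q[1],sg[1]*q[2],sg[4]*q[3],sg[2]*q[4],sg[5]*q[5],sg[3]*q[6]+c7])
best=[]
for sg in itertools.product([1,-1],repeat=6):
  for c0 in (0,2,4):
    for c7 in (0,2,4):
      f=lambda v:np.concatenate([(chain(q,sg,v[0],v[1]).inv()*R).as_rotvec() for q,p,R in S])
      r=least_squares(f,[c0,c7]); best.append((r.cost,sg,r.x))
best.sort(key=lambda b:b[0])
for b in best[:6]: print(b)
E
```

```text
Traceback (most recent call last):
  File "scipy/spatial/transform/_rotation.pyx", line 1413, in scipy.spatial.transform._rotation.Rotation.from_euler
ValueError: Expected axis specification to be a non-empty string of upto 3 characters, got ZYZYZYZ
```

```bash
cat >> kin.py <<'E'
def chain(q,sg,c1,c7):
    return Ro.from_euler('ZYZ',[sg[0]*q[0]+c1,q[1],sg[1]*q[2]])*Ro.from_euler('YZY',[sg[4]*q[3],sg[2]*q[4],sg[5]*q[5]])*Ro.from_euler('Z',sg[3]*q[6]+c7)
E
python3 - <<'E'
from kin import *
best=[]
for sg in itertools.product([1,-1],repeat=6):
  for c0 in (0,2,4):
    for c7 in (0,2,4):
      f=lambda v:np.concatenate([(chain(q,sg,v[0],v[1]).inv()*R).as_rotvec() for q,p,R in S])
      r=least_squares(f,[c0,c7]); best.append((r.cost,sg,r.x))
best.sort(key=lambda b:b[0])
for b in best[:6]: print(b)
E
```

```text
(np.float64(7.686200388302604e-09), (-1, -1, -1, -1, 1, 1), array([2.48798374e-05, 1.57078560e+00]))
(np.float64(7.686200388309423e-09), (-1, -1, -1, -1, 1, 1), array([6.28321019, 1.5707856 ]))
(np.float64(7.686200388363085e-09), (-1, -1, -1, -1, 1, 1), array([2.48807517e-05, 1.57078560e+00]))
(np.float64(7.686200388548241e-09), (-1, -1, -1, -1, 1, 1), array([2.48817779e-05, 1.57078560e+00]))
(np.float64(7.686200390718805e-09), (-1, -1, -1, -1, 1, 1), array([2.48858207e-05, 1.57078560e+00]))
(np.float64(7.686200456181012e-09), (-1, -1, -1, -1, 1, 1), array([6.28321022, 1.57078563]))
```

Emit:
jog_arm --deltas "0 -0.04 -0.03 0 0;0 -0.08 -0.06 0 0;0 -0.12 -0.09 0 0;0 -0.16 -0.12 0 0;0 -0.20 -0.15 0 0"

```text
time_s: 2.55
ee_pos: [0.331, 0.3409, 0.6086]
orientation: [0.617, 3.034, 0.422]
contact_force: [1.5, -0.0, 0.5]
opening: 0.0879
```

```bash
python3 -c "
from h import *
st()"
```

```text
t 2.55 q [-1.7891 -0.2034  0.799   1.5574  0.0592  1.4682  0.1897] p [0.331  0.3409 0.6086] F [ 1.5118 -0.0378  0.4984] op 0.0879
tx [-0.9219  0.3856  0.0373] ty [0.3811 0.8855 0.2657] tz [ 0.0694  0.2592 -0.9633]
```

Emit:
jog_arm --deltas "0 -0.03 -0.03 0 0.1;0 -0.06 -0.06 0.01 0.2;0 -0.09 -0.09 0.01 0.3;0 -0.12 -0.1 0.02 0.4;0 -0.12 -0.1 0.02 0.5"

```text
time_s: 3.05
ee_pos: [0.4071, 0.2082, 0.558]
orientation: [-1.351, -2.75, -0.411]
contact_force: [-0.4, 0.2, 0.7]
opening: 0.0879
```

```bash
python3 -c "
from h import *
st()"
```

```text
t 3.05 q [-1.5949 -0.2805  0.9129  1.6785  0.0643  1.4144 -0.0222] p [0.4071 0.2082 0.558 ] F [-0.4095  0.1587  0.6675] op 0.0879
tx [-0.6168  0.7705  0.1609] ty [0.7839 0.5828 0.2142] tz [ 0.0713  0.2582 -0.9635]
```

```bash
cat >> kin.py <<'E'
S+=[([-1.7891,-0.2034,0.799,1.5574,0.0592,1.4682,0.1897],[0.331,0.3409,0.6086],M([-0.9219,0.3856,0.0373],[0.3811,0.8855,0.2657],[0.0694,0.2592,-0.9633])),
([-1.5949,-0.2805,0.9129,1.6785,0.0643,1.4144,-0.0222],[0.4071,0.2082,0.558],M([-0.6168,0.7705,0.1609],[0.7839,0.5828,0.2142],[0.0713,0.2582,-0.9635]))]
def rots(q):
    R1=Ro.from_euler('Z',-q[0]);R2=R1*Ro.from_euler('Y',q[1]);R3=R2*Ro.from_euler('Z',-q[2]);R4=R3*Ro.from_euler('Y',q[3])
    R5=R4*Ro.from_euler('Z',-q[4]);R6=R5*Ro.from_euler('Y',q[5]);R7=R6*Ro.from_euler('Z',-q[6]+np.pi/2)
    return [r.as_matrix() for r in (R1,R2,R3,R4,R5,R6,R7)]
E
python3 - <<'E'
from kin import *
A=[];b=[]
for q,p,R in S:
    r=rots(q); z=np.array([0,0,1.])
    # params: d1; y1 ; R3:(x,y,z); R5:(x,y,z); R6:(x,y); R7:z
    A.append(np.c_[z, r[0][:,1], r[2], r[4], r[5][:,0],r[5][:,1], r[6][:,2]]); b.append(p)
A=np.vstack(A);b=np.concatenate(b)
x,res,rk,sv=np.linalg.lstsq(A,b,rcond=None); np.set_printoptions(precision=4,suppress=True)
print(x,rk,sv,np.abs(A@x-b).max())
E
```

```text
[ 0.3482 -0.0246 -0.     -0.02    0.5046  0.     -0.0002  0.4461  0.0001
 -0.0002  0.311 ] 10 [4.8594 4.8066 4.1882 0.8376 0.674  0.6717 0.2957 0.1879 0.0853 0.0739
 0.    ] 4.329735556257708e-05
```

```bash
cat >> kin.py <<'E'
X=np.array([0.3482,-0.0246,0,-0.02,0.5046,0,-0.0002,0.4461,0.0001,-0.0002,0.311])
LO=np.array([-2.7,-.37,-1.27,.24,-1.31,.19,-2.76]);HI=np.array([2.7,2.16,1.26,2.4,4.45,1.91,2.76])
def fk(q):
    r=rots(q);z=np.array([0,0,1.])
    return np.c_[z, r[0][:,1], r[2], r[4], r[5][:,0],r[5][:,1], r[6][:,2]]@X, r[6]
def pts(q):
    r=rots(q);z=np.array([0,0,1.])
    sh=z*X[0]; el=sh+r[0][:,1]*X[1]+r[2]@X[2:5]; wr=el+r[4]@X[5:8]
    return el,wr
def tool(a,psi,s=1):
    # a below horizontal, psi azimuth of tool z, ty horizontal
    tz=np.array([np.cos(a)*np.cos(psi),np.cos(a)*np.sin(psi),-np.sin(a)])
    ty=s*np.array([-np.sin(psi),np.cos(psi),0]); return np.c_[np.cross(ty,tz),ty,tz]
def ik(p,R,q0,m=0.0):
    f=lambda q:np.r_[(fk(q)[0]-p)*5,Ro.from_matrix(fk(q)[1].T@R).as_rotvec()]
    r=least_squares(f,np.clip(q0,LO+m+1e-3,HI-m-1e-3),bounds=(LO+m,HI-m)); return r.x,np.sqrt(2*r.cost)
E
python3 - <<'E'
from kin import *
np.set_printoptions(precision=2,suppress=True)
rng=np.random.default_rng(0)
T={"hshut":[.5495,.0273,.068],"hup":[.5495,.0273,.318],"tr":[.64,-.068,.045],"out":[.47,-.06,.09],"tray":[.44,.34,.05]}
for a in (30,40,45,50,55,60,70):
  for n,p in T.items():
    sol=[]
    for s in (1,-1):
      for k in range(25):
        q,e=ik(np.array(p),tool(np.radians(a),-.042,s),rng.uniform(LO,HI),.03)
        if e<1e-3: sol.append((s,q,pts(q)))
    print(a,n,len(sol))
    for s,q,(el,wr) in sol[:3]: print("   ",s,q,"el",el,"wr",wr)
E
```

```text
Still running in the background as job /tmp/bash_jobs.1000/d9c0d37ee1d8 (pid 806). You'll get a notice when it ends.
```

```bash
sleep 200; cat /tmp/bash_jobs.1000/d9c0d37ee1d8/stdout
kill -- -$(cat /tmp/bash_jobs.1000/d9c0d37ee1d8/pid); cat > fk.py <<'E'
import numpy as np
from math import sin,cos
from kin import X,LO,HI,tool,S
def Rz(a): c,s=cos(a),sin(a); return np.array([[c,-s,0],[s,c,0],[0,0,1.]])
def Ry(a): c,s=cos(a),sin(a); return np.array([[c,0,s],[0,1,0],[-s,0,c]])
def fkj(q):
    R1=Rz(-q[0]);R2=R1@Ry(q[1]);R3=R2@Rz(-q[2]);R4=R3@Ry(q[3]);R5=R4@Rz(-q[4]);R6=R5@Ry(q[5]);R7=R6@Rz(-q[6]+np.pi/2)
    sh=np.array([0,0,X[0]])+R1[:,1]*X[1]; el=sh+R3@X[2:5]; wr=el+R5@X[5:8]; p=wr+R7[:,2]*X[10]
    ax=[-R1[:,2],R1[:,1],-R2[:,2],R3[:,1],-R4[:,2],R5[:,1],-R6[:,2]]; o=[np.zeros(3),sh,sh,el,el,wr,wr]
    J=np.array([np.r_[np.cross(a,p-c),a] for a,c in zip(ax,o)]).T
    return p,R7,J,el,wr
def rerr(Rt,R):
    import cv2
    return cv2.Rodrigues(Rt@R.T)[0][:,0]
def ik(p,R,q,it=80,m=.03,w=.3,lam=1e-4):
    q=np.clip(np.array(q,float),LO+m,HI-m)
    for k in range(it):
        P,RR,J,el,wr=fkj(q); e=np.r_[p-P,w*rerr(R,RR)]
        if np.linalg.norm(e)<1e-4: break
        J=J.copy();J[3:]*=w; free=np.ones(7,bool)
        for _ in range(4):
            Jf=J[:,free]; d=np.zeros(7); d[free]=Jf.T@np.linalg.solve(Jf@Jf.T+lam*np.eye(6),e)
            d*=min(1,.3/np.abs(d).max())
            bad=free&(((q+d)>HI-m+1e-9)&(d>0)&(q>=HI-m-1e-6)|((q+d)<LO+m-1e-9)&(d<0)&(q<=LO+m+1e-6))
            if not bad.any(): break
            free&=~bad
        q=np.clip(q+d,LO+m,HI-m)
    P,RR,J,el,wr=fkj(q);return q,np.linalg.norm(np.r_[p-P,w*rerr(R,RR)])
E
cat > feas.py <<'E'
from fk import *
np.set_printoptions(precision=2,suppress=True)
for q,p,R in S[:2]: print(fkj(q)[0]-p,np.abs(fkj(q)[1]-R.as_matrix()).max())
rng=np.random.default_rng(0)
T={"hshut":[.5495,.0273,.068],"hup":[.5495,.0273,.318],"tr":[.64,-.068,.045],"out":[.47,-.06,.09],"tray":[.44,.34,.05]}
for a in (30,40,50,60):
  for n,p in T.items():
    sol=[]
    for s in (1,-1):
      for k in range(30):
        q,e=ik(np.array(p),tool(np.radians(a),-.042,s),rng.uniform(LO,HI))
        if e<1e-3: sol.append((s,q,fkj(q)[3:]))
    print(a,n,len(sol),flush=True)
    for s,q,(el,wr) in sol[:4]: print("   ",s,q,"el",el,"wr",wr)
E
time timeout 500 python3 feas.py
```

```text
[-0.  0. -0.] 8.221277912331612e-05
[-0.  0. -0.] 5.597554697806331e-05
30 hshut 0
30 hup 0
30 tr 33
    1 [ 1.08  1.61 -1.22  2.23  2.92  1.16 -0.06] el [ 0.21 -0.46  0.31] wr [ 0.37 -0.06  0.2 ]
    1 [ 1.08  1.62 -1.23  2.23  2.92  1.16 -0.04] el [ 0.21 -0.46  0.3 ] wr [ 0.37 -0.06  0.2 ]
    1 [ 0.15  0.94 -0.13  2.27  3.11  1.12 -1.45] el [ 0.4  -0.11  0.64] wr [ 0.37 -0.06  0.2 ]
    1 [ 0.06  0.94 -0.03  2.28  3.13  1.12 -1.54] el [ 0.4  -0.07  0.65] wr [ 0.37 -0.06  0.2 ]
30 out 0
30 tray 23
    1 [-0.47  1.2  -0.87  2.21  2.12  1.76 -1.2 ] el [0.44 0.18 0.52] wr [0.17 0.35 0.21]
    1 [-1.04  0.93 -0.21  2.24  1.91  1.21 -1.53] el [0.24 0.33 0.65] wr [0.17 0.35 0.21]
    1 [-1.48  0.97  0.28  2.26  1.88  0.85 -1.73] el [0.08 0.41 0.64] wr [0.17 0.35 0.21]
    1 [-0.38  1.3  -0.99  2.21  2.2   1.88 -1.1 ] el [0.47 0.15 0.47] wr [0.17 0.35 0.21]
40 hshut 0
40 hup 28
    1 [ 0.93  0.18 -1.23  2.34  1.92  0.39 -0.47] el [ 0.04 -0.1   0.84] wr [0.31 0.04 0.52]
    1 [ 0.11  0.05 -0.38  2.37  2.04  0.28 -0.67] el [ 0.03 -0.05  0.85] wr [0.31 0.04 0.52]
    1 [ 0.11  0.05 -0.38  2.
[... 3452 characters left out ...]
.73 -0.28  2.06  2.33  0.22 -0.67] el [ 0.32 -0.13  0.72] wr [ 0.48 -0.06  0.31]
    1 [ 0.91  1.21 -1.23  2.02  1.94  0.92  0.22] el [ 0.27 -0.4   0.51] wr [ 0.48 -0.06  0.31]
60 out 0
60 tray 28
    1 [-0.76  0.68 -0.27  2.16  1.58  0.6  -0.9 ] el [0.26 0.19 0.74] wr [0.28 0.35 0.32]
    1 [-0.14  1.04 -1.1   2.12  1.77  1.24 -0.74] el [0.45 0.03 0.59] wr [0.28 0.35 0.32]
    1 [-0.14  1.03 -1.09  2.12  1.77  1.23 -0.74] el [0.44 0.03 0.59] wr [0.28 0.35 0.32]
    1 [-1.28  0.71  0.36  2.19  1.49  0.22 -0.96] el [0.13 0.3  0.74] wr [0.28 0.35 0.32]fk.py:23: RuntimeWarning: divide by zero encountered in scalar divide
  d*=min(1,.3/np.abs(d).max())

real	1m54.379s
user	1m33.894s
sys	0m0.535s
```

```bash
cat > sim.py <<'E'
from fk import *
import fk
import cv2
def run(q,rows,w=.3,lam=1e-4,m=0.0,it=40):
    p0,R0=fkj(q)[:2]; 
    for r in rows:
        P,RR=fkj(q)[:2]
        tp=p0+R0@np.array(r[:3]); tR=R0@Rz(r[3])
        d=tp-P; n=np.linalg.norm(d); d=d*min(1,.05/n) if n>0 else d
        e=rerr(tR,RR); ne=np.linalg.norm(e); e=e*min(1,.15/ne) if ne>0 else e
        qn,_=ik(P+d,cv2.Rodrigues(e)[0]@RR,q,it=it,m=m,w=w,lam=lam)
        lim=.7*.1*np.array([2.39,2.39,3.14,3.14,3.14,3.14,3.14]); dq=qn-q
        q=q+dq/max(1,(np.abs(dq)/lim).max())
    return q
E
python3 - <<'E' 2>/dev/null
from sim import *
np.set_printoptions(precision=3,suppress=True)
Q=[np.array(s[0]) for s in S]
ups=lambda n,s=-.05:[[0,0,s*min(k,n),0] for k in range(1,n+1)]
tests=[(0,1,ups(8)+[[0,0,-.4,0]]),(1,2,ups(6)),(2,3,ups(3,.05)+[[0,0,.15,0]]),(3,4,[[-.04*k,-.03*k,0,0] for k in range(1,6)]),
(4,5,[[-.03,-.03,0,.1],[-.06,-.06,.01,.2],[-.09,-.09,.01,.3],[-.12,-.1,.02,.4],[-.12,-.1,.02,.5]])]
for w in (.1,.3,1):
  for lam in (1e-4,1e-2):
    print("w",w,lam)
    for a,b,rows in tests:
      q=run(Q[a],rows,w,lam); print(b,q,Q[b],"|",fkj(q)[0],fkj(q)[1][:,2],fkj(Q[b])[1][:,2])
E
```

```text
w 0.1 0.0001
1 [-1.378  0.461  0.264  0.749 -0.125  1.91  -0.002] [-1.383  0.455  0.273  0.764 -0.124  1.909 -0.001] | [0.245 0.602 0.654] [ 0.013  0.031 -0.999] [ 0.013  0.023 -1.   ]
2 [-1.415  0.415  0.639  0.24  -0.428  1.91   0.009] [-1.78   0.21   0.742  0.803 -0.22   1.908  0.003] | [0.24  0.587 0.922] [ 0.22   0.528 -0.82 ] [ 0.067  0.259 -0.963]
3 [-1.878  0.143  0.712  1.225 -0.129  1.537 -0.023] [-1.877  0.151  0.711  1.242 -0.131  1.537 -0.024] | [0.201 0.552 0.654] [ 0.067  0.259 -0.963] [ 0.062  0.238 -0.969]
4 [-1.788 -0.196  0.796  1.574  0.059  1.469  0.188] [-1.789 -0.203  0.799  1.557  0.059  1.468  0.19 ] | [0.327 0.341 0.598] [ 0.062  0.238 -0.969] [ 0.069  0.259 -0.963]
5 [-1.613 -0.288  0.915  1.679  0.072  1.416 -0.026] [-1.595 -0.281  0.913  1.679  0.064  1.414 -0.022] | [0.405 0.212 0.558] [ 0.069  0.259 -0.963] [ 0.071  0.258 -0.963]
w 0.1 0.01
1 [-1.284  0.456  0.064  0.742 -0.03   1.91  -0.053] [-1.383  0.455  0.273  0.764 -0.124  1.909 -0.001] | [0.245 0.602 0.654] [ 0.012  0.033 -0.999] [ 0.013  0.023 -1.   ]
2 [-1.371  0.401  0.403  0.24  -0.242  1.908
[... 3427 characters left out ...]
.023 -1.   ]
2 [-1.458  0.322  0.332  0.876 -0.108  1.91  -0.003] [-1.78   0.21   0.742  0.803 -0.22   1.908  0.003] | [0.223 0.543 0.687] [ 0.021  0.043 -0.999] [ 0.067  0.259 -0.963]
3 [-1.873  0.143  0.707  1.225 -0.129  1.538 -0.024] [-1.877  0.151  0.711  1.242 -0.131  1.537 -0.024] | [0.201 0.552 0.654] [ 0.067  0.259 -0.963] [ 0.062  0.238 -0.969]
4 [-1.783 -0.194  0.793  1.574  0.058  1.469  0.19 ] [-1.789 -0.203  0.799  1.557  0.059  1.468  0.19 ] | [0.327 0.341 0.598] [ 0.062  0.238 -0.969] [ 0.069  0.259 -0.963]
5 [-1.611 -0.287  0.914  1.679  0.071  1.415 -0.025] [-1.595 -0.281  0.913  1.679  0.064  1.414 -0.022] | [0.405 0.212 0.558] [ 0.069  0.259 -0.963] [ 0.071  0.258 -0.963]
```

```bash
cat > plan.py <<'E'
from sim import *
import sys
np.set_printoptions(precision=3,suppress=True)
def wmove(q,pw,turn=0,n=None):
    p,R=fkj(q)[:2]; d=R.T@(np.array(pw)-p); n=n or max(int(np.ceil(np.linalg.norm(d)/.045)),int(np.ceil(abs(turn)/.13)),1)
    rows=[[*(d*k/n),turn*k/n] for k in range(1,n+1)]
    return run(q,rows,m=.002,it=15),n
if __name__=="__main__":
    q0=np.array(S[-1][0]); rng=np.random.default_rng(int(sys.argv[1])); out=[]
    for k in range(60):
        P1=np.array([rng.uniform(.3,.6),rng.uniform(-.45,0),rng.uniform(.45,.7)])
        q1,n1=wmove(q0,P1)
        az=np.arctan2(P1[1],P1[0])+rng.uniform(-.6,.6); el=rng.uniform(-.2,1.5); L=rng.uniform(.2,.6)
        P2=P1+L*np.array([np.cos(el)*np.cos(az),np.cos(el)*np.sin(az),np.sin(el)])
        if P2[2]<.45: continue
        q2,n2=wmove(q1,P2)
        tz=fkj(q2)[1][:,2]; a=np.arcsin(-tz[2]); psi=np.arctan2(tz[1],tz[0])
        out.append((abs(psi+.042)+2*max(0,abs(a-.95)-.05),a,psi,P1,P2,q2,n1+n2,fkj(q2)[0]))
    out.sort(key=lambda o:o[0])
    for o in out[:4]: print(*o)
E
for i in 1 2 3 4; do (timeout 550 python3 plan.py $i 2>/dev/null > pl$i.txt)& done; wait; cat pl?.txt
```

```text
0.3156994338683982 1.141120251694241 -0.0754589304799163 [ 0.357 -0.413  0.664] [ 0.456 -0.458  1.037] [-1.14  -0.368  1.258  0.882  0.326  1.908  0.965] 25 [ 0.37  -0.344  0.832]
0.40062364360137775 1.1968942672898242 -0.04883510902172928 [ 0.549 -0.422  0.656] [ 0.695 -0.68   0.795] [-1.022 -0.368  1.258  1.268  0.265  1.608  0.948] 27 [ 0.42  -0.34   0.694]
0.41598885727953155 1.1611933955804101 0.051602066118711196 [ 0.524 -0.393  0.652] [ 0.959 -0.502  0.698] [-1.223 -0.368  1.258  1.394  0.296  1.443  0.719] 28 [ 0.511 -0.242  0.649]
0.4196287162601291 1.17132053169147 0.03498765287718877 [ 0.478 -0.333  0.66 ] [ 0.803 -0.554  0.971] [-1.276 -0.368  1.258  1.057  0.329  1.769  0.776] 27 [ 0.456 -0.272  0.773]
0.2406512633435868 1.011918290133668 0.17481468307625056 [ 0.414 -0.274  0.632] [ 0.522 -0.327  1.187] [-1.426 -0.368  1.258  0.746  0.32   1.908  0.713] 24 [ 0.445 -0.245  0.888]
0.33242440307487714 1.1246452824487627 0.041133838177351605 [ 0.586 -0.381  0.579] [ 1.01  -0.542  0.916] [-1.315 -0.368  1.258  1.203  0.33   1.583  0.688] 31 [ 0.512 -0.236  0.727]
0.3671524319
[... 1106 characters left out ...]
498503005705 0.287599905953755 [ 0.566 -0.22   0.686] [ 0.605 -0.222  1.169] [-1.699 -0.368  1.258  0.702  0.409  1.908  0.51 ] 23 [ 0.496 -0.15   0.902]
0.37606411082926317 1.1731649824765966 -0.07173414587606984 [ 0.351 -0.337  0.699] [ 0.521 -0.537  1.024] [-1.141 -0.368  1.258  0.915  0.331  1.908  0.953] 24 [ 0.372 -0.34   0.818]
0.4048995500413649 1.1853565164696351 -0.00781348289790548 [ 0.487 -0.334  0.674] [ 0.683 -0.669  1.073] [-1.212 -0.368  1.258  0.927  0.336  1.908  0.88 ] 28 [ 0.396 -0.312  0.813]
0.4191449852365099 1.1578974069725405 -0.14535017129142874 [ 0.578 -0.449  0.623] [ 0.776 -0.826  0.957] [-1.053 -0.368  1.258  1.144  0.306  1.677  0.956] 33 [ 0.412 -0.354  0.745]
```

```bash
nproc; cat > plan2.py <<'E'
from plan import *
import time
def levturn(q,s):
    R=fkj(q)[1]; 
    # turn t: ty' = -sin t tx + cos t ty ; want z comp 0
    t=np.arctan2(R[2,1],R[2,0]); c=[]
    for u in (t,t+np.pi):
        u=(u+np.pi)%(2*np.pi)-np.pi; ty=-np.sin(u)*R[:,0]+np.cos(u)*R[:,1]; c.append((np.sign(ty[1]),u))
    return [u for sg,u in c if sg==s][0]
def score(q):
    R=fkj(q)[1];tz=R[:,2];a=np.arcsin(-tz[2]);psi=np.arctan2(tz[1],tz[0]);roll=abs(R[2,1])
    return abs(psi+.042)+2*max(0,abs(a-.93)-.07)+roll,a,psi,R[2,1]
if __name__=="__main__":
    q0=np.array(S[-1][0]); rng=np.random.default_rng(int(sys.argv[1])); out=[];t0=time.time();n=0
    while time.time()-t0<500:
        n+=1;q=q0;seq=[];nn=0
        for k in range(rng.integers(1,4)):
            if rng.random()<.3: P=np.array([.245,.6,.3])+rng.normal(0,.05,3)
            else:
                az=rng.uniform(-1.2,1.3);r=rng.uniform(.3,1.2);P=np.array([r*np.cos(az),r*np.sin(az),rng.uniform(.55,1.1)])
            tt=rng.choice([0,rng.uniform(-2,2)])
            q,m=wmove(q,P,tt);seq.append((P,tt));nn+=m
            if fkj(q)[0][2]<.25: nn+=1000
        if nn>90: continue
        for s in (1,-1):
            u=levturn(q,s);qa,m1=wmove(q,[.52,.03,.4],u)
            u2=levturn(qa,s)
            qb,m2=wmove(qa,[.52,.03,.115],u2); p=fkj(qb)[0]
            sc=score(qb);e=np.linalg.norm(p-[.52,.03,.115])
            out.append((sc[0]+10*e,sc,seq,s,u,u2,nn+m1+m2,qb,e))
    out.sort(key=lambda o:o[0])
    print(n)
    for o in out[:3]: print(*o)
E
for i in 1 2 3 4; do (timeout 570 python3 plan2.py $i 2>/dev/null > pl$i.txt)& done; wait; cat pl?.txt
```

```text
4
768
0.11344903383930713 (np.float64(0.060552439706006406), np.float64(1.0205588195100206), np.float64(-0.061422362028227505), np.float64(-1.243865773783773e-05)) [(array([0.241, 0.565, 0.965]), np.float64(-1.7384041385533329)), (array([0.206, 0.633, 0.389]), np.float64(0.0)), (array([0.247, 0.668, 1.011]), np.float64(-1.7765121398725152))] -1 -2.3540407423570446 -0.5211274318758568 71 [ 0.525  0.617 -0.908  2.338  1.915  0.618  2.706] 0.005289659413330073
0.37894992444173775 (np.float64(0.3788003768710362), np.float64(0.9097110665979136), np.float64(-0.42079464425339314), np.float64(5.732617643055849e-06)) [(array([0.243, 0.627, 0.289]), np.float64(-1.3819957236494256)), (array([ 0.447, -0.361,  0.761]), np.float64(0.0)), (array([0.577, 0.546, 0.71 ]), np.float64(-1.4243229425100399))] -1 -1.979503529284071 -0.27499581102379933 79 [ 0.331  0.693 -0.896  2.336  1.858  0.979  2.3  ] 1.4954757070156927e-05
0.37926337923415754 (np.float64(0.3791740271507568), np.float64(0.9023449436569155), np.float64(-0.42115274670882563), np.float64(-2.1280441931165358e-05)) [(array([0.62 , 0.386, 1.
[... 3480 characters left out ...]
96)) [(array([ 0.49 , -0.013,  0.728]), np.float64(-1.4855650208579396)), (array([0.304, 0.573, 0.329]), np.float64(-1.5103763637450736))] -1 -2.174418660930265 -0.25676086495383954 52 [ 0.801  0.774 -1.032  2.398  2.418  0.59   2.758] 0.005213393901834552
0.4028848575150882 (np.float64(0.40277720181764176), np.float64(0.9810105799524543), np.float64(-0.44475885903460144), np.float64(-1.834278304032851e-05)) [(array([0.647, 0.181, 0.894]), np.float64(-1.8541427854826078)), (array([ 0.436, -0.91 ,  0.882]), np.float64(0.0)), (array([ 0.919, -0.368,  1.097]), np.float64(0.0))] -1 -2.849803889825125 -0.7324677375415538 84 [ 0.367  0.677 -0.915  2.295  1.745  0.917  2.403] 1.0765569744641534e-05
```

```bash
python3 - <<'E' 2>/dev/null
from sim import *
np.set_printoptions(precision=3,suppress=True)
Q=[np.array(s[0]) for s in S]
ups=lambda n,s=-.05:[[0,0,s*min(k,n),0] for k in range(1,n+1)]
tests=[(0,1,ups(8)+[[0,0,-.4,0]]),(1,2,ups(6))]
for a,b,_ in tests: print("real",Q[b],fkj(Q[b])[0],fkj(Q[b])[1][:,2])
for w in (.2,.3,.4,.5):
  for lam in (1e-4,1e-3,4e-3):
   for it in (3,8,15,40):
    print("w",w,lam,it)
    for a,b,rows in tests:
      q=run(Q[a],rows,w,lam,m=.002,it=it); print(b,q,"|",fkj(q)[0],fkj(q)[1][:,2])
E
```

```text
real [-1.383  0.455  0.273  0.764 -0.124  1.909 -0.001] [0.245 0.598 0.652] [ 0.013  0.023 -1.   ]
real [-1.78   0.21   0.742  0.803 -0.22   1.908  0.003] [0.191 0.513 0.799] [ 0.067  0.259 -0.963]
w 0.2 0.0001 3
1 [-1.379  0.459  0.262  0.756 -0.123  1.908 -0.003] | [0.245 0.601 0.652] [ 0.011  0.028 -1.   ]
2 [-1.46   0.356  0.469  0.473 -0.225  1.908  0.006] | [0.235 0.577 0.85 ] [ 0.157  0.384 -0.91 ]
w 0.2 0.0001 8
1 [-1.379  0.459  0.263  0.756 -0.124  1.908 -0.002] | [0.245 0.601 0.652] [ 0.011  0.028 -1.   ]
2 [-1.471  0.366  0.58   0.384 -0.321  1.908  0.016] | [0.234 0.576 0.889] [ 0.184  0.458 -0.87 ]
w 0.2 0.0001 15
1 [-1.379  0.459  0.263  0.756 -0.124  1.908 -0.002] | [0.245 0.601 0.652] [ 0.011  0.028 -1.   ]
2 [-1.38   0.346  0.268  0.423 -0.111  1.908 -0.033] | [0.233 0.575 0.87 ] [ 0.172  0.421 -0.891]
w 0.2 0.0001 40
1 [-1.379  0.459  0.263  0.756 -0.124  1.908 -0.002] | [0.245 0.601 0.652] [ 0.011  0.028 -1.   ]
2 [-1.46   0.365  0.544  0.381 -0.298  1.908  0.01 ] | [0.234 0.576 0.889] [ 0.185  0.459 -0.869]
w 0.2 0.001 3
1 [-1.303  0.455  0.104  0.75  -0.048  1.9
[... 8517 characters left out ...]
6 -0.109  1.908 -0.006] | [0.225 0.55  0.715] [ 0.046  0.104 -0.994]
w 0.5 0.004 8
1 [-1.336  0.455  0.169  0.768 -0.079  1.908 -0.026] | [0.244 0.598 0.646] [ 0.006  0.014 -1.   ]
2 [-1.459  0.318  0.341  0.817 -0.113  1.908 -0.003] | [0.225 0.55  0.715] [ 0.046  0.104 -0.994]
w 0.5 0.004 15
1 [-1.361  0.456  0.222  0.77  -0.103  1.908 -0.013] | [0.244 0.598 0.646] [ 0.006  0.014 -1.   ]
2 [-1.461  0.318  0.343  0.817 -0.113  1.908 -0.003] | [0.225 0.55  0.715] [ 0.046  0.104 -0.994]
w 0.5 0.004 40
1 [-1.379  0.457  0.259  0.772 -0.121  1.908 -0.003] | [0.244 0.598 0.646] [ 0.006  0.014 -1.   ]
2 [-1.461  0.318  0.343  0.817 -0.114  1.908 -0.003] | [0.225 0.55  0.715] [ 0.046  0.104 -0.994]
```

```bash
cat > plan3.py <<'E'
from plan2 import *
import ast
def w35(q,pw,turn=0):
    p,R=fkj(q)[:2]; d=R.T@(np.array(pw)-p); n=max(int(np.ceil(np.linalg.norm(d)/.045)),int(np.ceil(abs(turn)/.13)),1)
    return run(q,[[*(d*k/n),turn*k/n] for k in range(1,n+1)],w=W,m=.002,it=12),n
W=.35
def evalend(q,s):
    u=levturn(q,s);qa,m1=w35(q,[.52,.03,.4],u)
    u2=levturn(qa,s);qb,m2=w35(qa,[.52,.03,.115],u2); p=fkj(qb)[0]
    sc=score(qb);e=np.linalg.norm(p-[.52,.03,.115]); return sc[0]+10*e,sc,u,u2,m1+m2,qb,e
if __name__=="__main__":
    q0=np.array(ast.literal_eval(sys.argv[2])); T=float(sys.argv[3]); rng=np.random.default_rng(int(sys.argv[1])); out=[];t0=time.time();n=0
    for s in (1,-1): print("direct",*evalend(q0,s))
    while time.time()-t0<T:
        n+=1;q=q0;seq=[];nn=0
        for k in range(rng.integers(1,3)):
            az=rng.uniform(-1.2,1.3);r=rng.uniform(.35,1.);P=np.array([r*np.cos(az),r*np.sin(az),rng.uniform(.45,1.)])
            tt=rng.choice([0,rng.uniform(-2,2)]) 
            q,m=w35(q,P,tt);seq.append((np.round(P,3),round(tt,2)));nn+=m
            if fkj(q)[0][2]<.25: nn+=1000
        if nn>60: continue
        for s in (1,-1):
            o=evalend(q,s); out.append((o[0]+nn*.002,o[1],seq,s,nn,*o[2:]))
    out.sort(key=lambda o:o[0])
    print(n)
    for o in out[:4]: print(*o)
E
for i in 1 2; do (timeout 570 python3 plan3.py $i "[.31,.72,-.91,2.33,1.85,1.05,2.25]" 300 2>/dev/null > pl$i.txt)& done; 
for i in 3 4; do (timeout 570 python3 plan3.py $i "[-1.5949,-0.2805,0.9129,1.6785,0.0643,1.4144,-0.0222]" 300 2>/dev/null > pl$i.txt)& done; wait; cat pl?.txt
```

```text
direct 0.42166340537827235 (np.float64(0.42157337796319694), np.float64(0.8849207470847696), np.float64(-0.4635480493718178), np.float64(2.5328591379081446e-05)) 3.137395932140759 -2.190198506113461e-06 32 [ 0.321  0.725 -0.921  2.332  1.852  1.057 -0.884] 9.00274150754059e-06
direct 0.614374429905265 (np.float64(0.6142969249180592), np.float64(0.7743034092773579), np.float64(-0.48488888774544303), np.float64(-1.4855727331819273e-05)) -0.0041967214490341576 -0.045304877943854294 13 [ 0.256  0.791 -0.913  2.363  1.94   1.233  2.123] 7.750498720578154e-06
441
0.31635926196210973 (np.float64(0.27589863968385914), np.float64(0.8554786609557765), np.float64(-0.3088124938301194), np.float64(-4.346776529269338e-05)) [(array([0.419, 0.535, 0.806]), np.float64(0.0))] 1 20 2.8811386719189658 -1.1294666254713093e-05 30 [ 0.199  0.621 -0.699  2.398  2.05   0.871 -0.97 ] 4.606222782506366e-05
0.3213897165836302 (np.float64(0.27925923462676266), np.float64(0.8665987682224635), np.float64(-0.32120500856661344), np.float64(5.422606014921966e-05)) [(array([0.207, 0.342, 0.921]), np.float64(0.0))] 1 2
[... 6063 characters left out ...]
.float64(1.2384128333942408), np.float64(0.04416440904155773), np.float64(5.265499063239003e-06)) [(array([0.763, 0.215, 0.64 ]), np.float64(0.0)), (array([ 0.495, -0.63 ,  0.782]), np.float64(0.0))] 1 29 -0.981521921814041 -1.4795883206630833e-05 22 [ 0.152  0.463 -0.378  2.213  0.92   0.257  0.584] 2.404955699184439e-06
0.6215035540857572 (np.float64(0.4362367351331385), np.float64(1.169030359679315), np.float64(0.05504987055813136), np.float64(-0.0011261452163771936)) [(array([0.586, 0.292, 0.613]), np.float64(0.0)), (array([ 0.359, -0.832,  0.985]), np.float64(0.0))] 1 32 -1.0329309469330692 -0.0068668084341787505 22 [ 0.303  0.462 -0.552  2.248  1.295  0.285  0.25 ] 0.012126681895261861
```

Emit:
jog_arm --deltas "0 -0.022 0.033 -0.006 0;0 -0.044 0.066 -0.012 0;0 -0.067 0.1 -0.017 0;0 -0.089 0.133 -0.023 0;0 -0.112 0.167 -0.029 0;0 -0.134 0.2 -0.035 0;0 -0.156 0.234 -0.04 0;0 -0.178 0.267 -0.046 0;0 -0.2 0.3 -0.052 0"

```text
time_s: 3.95
ee_pos: [0.7188, 0.2302, 0.6126]
orientation: [-1.312, -2.767, -0.342]
contact_force: [0.1, -0.2, -2.3]
opening: 0.0878
```

```bash
cat > nxt.py <<'E'
from h import *
import sys
s,R=st()
print("a",np.degrees(np.arcsin(-R[2,2])),"psi",np.degrees(np.arctan2(R[1,2],R[0,2])))
if len(sys.argv)>1:
    w=np.array(eval(sys.argv[1])); d=R.T@(w-s["ee_pos"]); print("tool delta",d,np.linalg.norm(d))
E
python3 nxt.py "[.495,-.63,.782]"
```

```text
t 3.95 q [-0.4943  0.7071  0.7203  0.5509 -0.7179  1.899   0.4923] p [0.7188 0.2302 0.6126] F [ 0.1432 -0.2239 -2.3019] op 0.0878
tx [-0.6362  0.7572  0.1483] ty [0.7705 0.6134 0.1735] tz [ 0.0404  0.2246 -0.9736]
a 76.80915046914008 psi 79.80718695288628
tool delta [-0.4838 -0.6707 -0.3671] 0.9048058682607232
```

```bash
sed -i 's/rng.integers(1,3)/rng.integers(1,4)/; s/tt=rng.choice(\[0,rng.uniform(-2,2)\])/tt=rng.choice([0,0,rng.uniform(-2,2)])/' plan3.py
for i in 1 2 3 4; do (timeout 570 python3 plan3.py $i "[-0.4943,0.7071,0.7203,0.5509,-0.7179,1.899,0.4923]" 450 2>/dev/null > pl$i.txt)& done; wait; cat pl?.txt | sed 's/np.float64//g;s/array//g'
```

```text
direct 2.246654058029981 ((2.246227612772926), (1.3498928421740455), (1.5043228960131878), (-0.00011903241164755467)) -2.278184000913992 -0.3486875834118983 25 [ 0.542  0.654 -0.722  1.958  0.322  0.657  2.758] 4.264452570554178e-05
direct 2.1161433089971973 ((2.116070536999961), (1.3405380304212726), (1.3929942001422138), (2.7601520240197226e-07)) 0.8634086526758011 3.484832236289037e-05 15 [-0.547  0.64   0.706  2.041 -0.945  0.808  0.621] 7.2771997236090585e-06
949
0.46015982238603437 ((0.1162953645982113), (0.8885113356008263), (-0.1525926126305694), (0.00570275196764191)) [(([ 0.662, -0.72 ,  0.88 ]), (-1.2)), (([0.333, 0.507, 0.479]), (-1.86))] -1 46 -1.1826217567357886 -0.15346702810921276 18 [ 0.63   0.838 -1.214  2.396  2.013  1.065  2.595] 0.02518644577878231
0.4607601672662695 ((0.34313358529961385), (1.1624164837317836), (-0.05966598871244122), (-0.000634629123605458)) [(([ 0.418, -0.605,  0.896]), (0.0))] 1 21 -0.8832923944775875 -2.7100981441208205e-06 22 [ 0.315  0.487 -0.611  2.25   1.409  0.372  0.01 ] 0.007562658196665567
0.46429345687814105 ((0.40821308135485357), 
[... 5108 characters left out ...]
.718,  0.953]), (0.0))] 1 24 -0.7181704616183069 -4.612411878213152e-06 23 [ 0.344  0.548 -0.726  2.264  1.576  0.547 -0.341] 1.6768599526212237e-05
0.49252560189379835 ((0.4623918041413813), (0.8363554809891742), (-0.4570742921874145), (-2.847393231516187e-05)) [(([ 0.713, -0.314,  0.945]), (-1.85))] -1 15 -2.94497575502565 -0.38882515409725205 29 [ 0.298  0.748 -0.916  2.353  1.909  1.122  2.2  ] 1.3379775241698778e-05
0.4974918220151546 ((0.22424273177508186), (1.0641800171758633), (-0.13488492109026634), (-0.002997776333089041)) [(([ 0.414, -0.557,  0.985]), (1.74))] 1 21 -2.3895531525156004 -1.5114585156794647e-05 26 [ 0.405  0.494 -0.763  2.301  1.675  0.501 -0.325] 0.02312490902400727
```

Emit:
jog_arm --deltas "0 -0.019 -0.033 -0.022 0;0 -0.038 -0.067 -0.044 0;0 -0.056 -0.1 -0.066 0;0 -0.075 -0.134 -0.088 0;0 -0.094 -0.167 -0.11 0;0 -0.112 -0.2 -0.131 0;0 -0.131 -0.234 -0.153 0;0 -0.15 -0.267 -0.175 0;0 -0.168 -0.3 -0.197 0;0 -0.187 -0.334 -0.219 0"

```text
time_s: 4.95
ee_pos: [0.5676, -0.1245, 0.6889]
orientation: [-1.332, -2.796, -0.373]
contact_force: [0.0, -0.7, 1.0]
opening: 0.0884
```

```bash
python3 nxt.py "[.41,-.6,.88]"
```

```text
t 4.95 q [ 0.489   0.3438 -0.3861  0.8554 -0.1135  1.9096  0.7675] p [ 0.5676 -0.1245  0.6889] F [ 0.0036 -0.7074  0.9986] op 0.0884
tx [-0.6349  0.7629  0.1219] ty [0.7682 0.6066 0.2046] tz [ 0.0822  0.2236 -0.9712]
a 76.22148759553363 psi 69.82270385899876
tool delta [-0.2395 -0.3704 -0.3048] 0.5361675733410625
```

Emit:
jog_arm --deltas "0 -0.022 -0.034 -0.028 0;0 -0.044 -0.068 -0.056 0;0 -0.066 -0.102 -0.084 0;0 -0.088 -0.136 -0.112 0;0 -0.11 -0.17 -0.14 0;0 -0.132 -0.204 -0.168 0;0 -0.154 -0.238 -0.196 0;0 -0.176 -0.272 -0.224 0;0 -0.198 -0.306 -0.252 0;0 -0.22 -0.34 -0.28 0"

```text
time_s: 5.95
ee_pos: [0.429, -0.3558, 0.7001]
orientation: [1.33, 2.716, 0.354]
contact_force: [2.1, 0.0, -2.5]
opening: 0.0882
```

```bash
python3 nxt.py "[.41,-.6,.88]"
```

```text
t 5.95 q [ 1.0529  0.3047 -0.4886  0.8935 -0.1084  1.9096  1.209 ] p [ 0.429  -0.3558  0.7001] F [ 2.081   0.0323 -2.4774] op 0.0882
tx [-0.6147  0.7886  0.0154] ty [0.7662 0.5924 0.249 ] tz [ 0.1873  0.1649 -0.9684]
a 75.5524176479097 psi 41.36300255550676
tool delta [-0.1781 -0.1144 -0.218 ] 0.30391359931315565
```

Emit:
jog_arm --deltas "0 0 0.012 -0.048 0;0 0 0.024 -0.096 0;0 0 0.036 -0.144 0;0 0 0.048 -0.192 0;0 0 0.06 -0.24 0;0 0 0.072 -0.29 0;0 0 0.087 -0.34 0"

```text
time_s: 6.65
ee_pos: [0.427, -0.3054, 0.74]
orientation: [1.31, 2.669, 0.342]
contact_force: [-0.4, 0.0, -0.7]
opening: 0.0885
```

```bash
python3 nxt.py "[.52,.03,.5]"
```

```text
t 6.65 q [ 1.1081  0.2353 -0.6209  0.9    -0.1056  1.9095  1.1258] p [ 0.427  -0.3054  0.74  ] F [-0.3514  0.0474 -0.6916] op 0.0885
tx [-0.6078  0.7934 -0.0322] ty [0.7596 0.5928 0.2675] tz [ 0.2313  0.1381 -0.963 ]
a 74.36995577540068 psi 30.841377823870555
tool delta [0.2173 0.2053 0.299 ] 0.4228378938733853
```

```bash
python3 - <<'E' 2>/dev/null
from sim import *
np.set_printoptions(precision=3,suppress=True)
A=np.array([-0.4943,0.7071,0.7203,0.5509,-0.7179,1.899,0.4923]);B=np.array([0.489,0.3438,-0.3861,0.8554,-0.1135,1.9096,0.7675])
C=np.array([1.0529,0.3047,-0.4886,0.8935,-0.1084,1.9096,1.209]);D=np.array([1.1081,0.2353,-0.6209,0.9,-0.1056,1.9095,1.1258])
S1=np.array(S[1][0]);S2=np.array(S[2][0]);S5=np.array(S[5][0])
t=[(S1,S2,[[0,0,-.05*k,0] for k in range(1,7)]),(S5,A,[[-.2*k/9,.3*k/9,-.052*k/9,0] for k in range(1,10)]),
(A,B,[[-.0187*k,-.0334*k,-.0219*k,0] for k in range(1,11)]),(B,C,[[-.022*k,-.034*k,-.028*k,0] for k in range(1,11)]),
(C,D,[[0,.012*k,-.048*k,0] for k in range(1,8)])]
for a,b,r in t: print("real",b,fkj(b)[0],fkj(b)[1][:,2])
for w in (.3,.5,.7,1):
  for lam in (1e-4,1e-2):
   for it in (1,4,15):
    err=0
    print("w",w,lam,it,end=' ')
    for a,b,r in t:
      q=run(a,r,w,lam,m=.001,it=it); print(np.round(np.linalg.norm(fkj(q)[0]-fkj(b)[0]),3),np.round(np.linalg.norm(fkj(q)[1][:,2]-fkj(b)[1][:,2]),3),end=' | ')
    print()
E
```

```text
real [-1.78   0.21   0.742  0.803 -0.22   1.908  0.003] [0.191 0.513 0.799] [ 0.067  0.259 -0.963]
real [-0.494  0.707  0.72   0.551 -0.718  1.899  0.492] [0.719 0.23  0.613] [ 0.04   0.225 -0.974]
real [ 0.489  0.344 -0.386  0.855 -0.114  1.91   0.767] [ 0.568 -0.124  0.689] [ 0.082  0.224 -0.971]
real [ 1.053  0.305 -0.489  0.893 -0.108  1.91   1.209] [ 0.429 -0.356  0.7  ] [ 0.187  0.165 -0.968]
real [ 1.108  0.235 -0.621  0.9   -0.106  1.909  1.126] [ 0.427 -0.305  0.74 ] [ 0.231  0.138 -0.963]
w 0.3 0.0001 1 0.088 0.067 | 0.026 0.041 | 0.022 0.049 | 0.049 0.072 | 0.086 0.189 | 
w 0.3 0.0001 4 0.064 0.098 | 0.007 0.011 | 0.036 0.078 | 0.129 0.261 | 0.153 0.337 | 
w 0.3 0.0001 15 0.061 0.06 | 0.006 0.007 | 0.028 0.06 | 0.092 0.192 | 0.142 0.313 | 
w 0.3 0.01 1 0.066 0.036 | 0.102 0.094 | 0.031 0.085 | 0.074 0.109 | 0.101 0.224 | 
w 0.3 0.01 4 0.067 0.038 | 0.023 0.061 | 0.039 0.079 | 0.081 0.122 | 0.103 0.229 | 
w 0.3 0.01 15 0.067 0.039 | 0.036 0.071 | 0.041 0.074 | 0.081 0.121 | 0.103 0.229 | 
w 0.5 0.0001 1 0.107 0.142 | 0.026 0.04 | 0.013 0.008 | 0.085 0.041 | 0.034 0.055 | 
w
[... 713 characters left out ...]
0.012 0.011 | 0.051 0.081 | 0.007 0.006 | 
w 0.7 0.01 4 0.112 0.201 | 0.025 0.057 | 0.01 0.009 | 0.052 0.08 | 0.006 0.007 | 
w 0.7 0.01 15 0.112 0.201 | 0.019 0.036 | 0.011 0.008 | 0.052 0.08 | 0.007 0.007 | 
w 1 0.0001 1 0.122 0.208 | 0.026 0.04 | 0.064 0.019 | 0.117 0.081 | 0.027 0.009 | 
w 1 0.0001 4 0.103 0.205 | 0.007 0.006 | 0.011 0.012 | 0.025 0.051 | 0.024 0.018 | 
w 1 0.0001 15 0.087 0.178 | 0.007 0.007 | 0.026 0.01 | 0.021 0.044 | 0.039 0.031 | 
w 1 0.01 1 0.12 0.223 | 0.115 0.046 | 0.02 0.025 | 0.056 0.101 | 0.015 0.03 | 
w 1 0.01 4 0.121 0.224 | 0.025 0.052 | 0.013 0.025 | 0.057 0.101 | 0.015 0.03 | 
w 1 0.01 15 0.121 0.224 | 0.016 0.031 | 0.013 0.024 | 0.057 0.101 | 0.015 0.03 |
```

```bash
sed -i 's/^W=.35/W=.6/; s/m=.002,it=12/m=.001,it=4/' plan3.py
for i in 1 2 3 4; do (timeout 570 python3 plan3.py $i "[1.1081,0.2353,-0.6209,0.9,-0.1056,1.9095,1.1258]" 400 2>/dev/null > pl$i.txt)& done; wait; cat pl?.txt | sed 's/np.float64//g;s/array//g'
```

```text
direct 1.176534624844297 ((1.1764241663584236), (1.2980170663342727), (0.5383870762398142), (-2.9574500641272622e-06)) -1.4511738152243172 9.117415915538274e-05 19 [ 0.437  0.537 -0.618  2.132  0.543  0.354  1.543] 1.104584858733732e-05
direct 1.1765887020271377 ((1.1764956983446782), (1.298019886122338), (0.5384512847326877), (4.641367314561202e-06)) 1.690418838365476 2.417826900424913e-05 21 [ 0.38   0.519 -0.546  2.135  0.438  0.333 -1.506] 9.300368245946806e-06
1083
0.05989078011232796 ((0.023756042602161204), (0.9695287151541278), (-0.06574123582172323), (-1.480678043798188e-05)) [(([ 0.271, -0.265,  0.654]), (0.0)), (([ 0.604, -0.106,  0.604]), (-1.63))] -1 18 -2.959366833862351 -0.2846856224711045 27 [ 0.59   0.694 -0.992  2.366  2.03   0.736  2.639] 1.3473751016674903e-05
0.07471587581865825 ((0.018567724601436096), (0.9751258386018279), (-0.06056743109727765), (2.935041584512536e-07)) [(([0.563, 0.183, 0.945]), (0.0)), (([0.596, 0.204, 0.666]), (-1.85))] -1 28 -2.706919282818421 -0.3420822688004792 26 [ 0.577  0.678 -0.971  2.364  2.027  0.711  2.64 ] 1.481512172221595e-05
0
[... 5066 characters left out ...]
338e-05
0.14975072033471754 ((0.0915250508112076), (0.9162167987789883), (-0.13351182334746864), (-1.3227463738966177e-05)) [(([ 0.942, -0.182,  0.769]), (0.0)), (([ 0.795, -0.214,  0.898]), (0.0)), (([0.706, 0.115, 0.81 ]), (-1.4))] -1 29 -2.94582759758993 -0.3750182803050648 28 [ 0.51   0.691 -0.946  2.392  2.095  0.82   2.47 ] 2.256695235099468e-05
0.16407507071635669 ((0.07992945615399039), (0.9465431944772722), (-0.12189978182579629), (-2.9674328194088728e-05)) [(([0.19 , 0.521, 0.977]), (0.0)), (([0.287, 0.252, 0.453]), (0.0)), (([ 0.57 , -0.239,  0.519]), (-1.47))] -1 42 -3.125211462753432 -0.2801980942390072 29 [ 0.55   0.699 -0.983  2.375  2.04   0.797  2.553] 1.4561456236629009e-05
```

Emit:
jog_arm --deltas "0 0.013 0.024 0.01 -0.13;0 0.025 0.047 0.021 -0.26;0 0.038 0.071 0.031 -0.4;0 0.05 0.094 0.042 -0.53;0 0.063 0.118 0.052 -0.66;0 0.076 0.142 0.063 -0.8;0 0.088 0.165 0.073 -0.93;0 0.1 0.189 0.084 -1.06;0 0.113 0.212 0.094 -1.2;0 0.126 0.236 0.105 -1.33"

```text
time_s: 7.65
ee_pos: [0.5543, -0.0508, 0.6978]
orientation: [-0.603, 2.817, 0.125]
contact_force: [0.1, -0.2, -0.4]
opening: 0.0881
```

```bash
python3 nxt.py "[.58,0,.69]"
```

```text
t 7.65 q [ 0.7859  0.2317 -0.9344  1.0537  0.0761  1.6969  1.8999] p [ 0.5543 -0.0508  0.6978] F [ 0.0608 -0.1878 -0.3854] op 0.0881
tx [-0.8807 -0.391  -0.2674] ty [-0.4131  0.9102  0.0298] tz [ 0.2317  0.1367 -0.9631]
a 74.39249703030845 psi 30.548108573152316
tool delta [-0.0404  0.0354  0.0204] 0.05743897661044878
```

```bash

for i in 1 2 3 4; do (timeout 570 python3 plan3.py $i "[0.7859,0.2317,-0.9344,1.0537,0.0761,1.6969,1.8999]" 150 2>/dev/null > pl$i.txt)& done; wait; cat pl?.txt | sed 's/np.float64//g;s/array//g'
```

```text
direct 1.1724109119197963 ((1.1722991559162323), (1.2984337286642393), (0.5334288573123709), (-2.8412753828349276e-06)) -0.11138989247893072 2.3132488170318766e-05 14 [ 0.437  0.537 -0.619  2.132  0.548  0.354  1.533] 1.1175600356383577e-05
direct 1.1724236210686956 ((1.1723427834644797), (1.2984480130326963), (0.5334413304482398), (5.42695084742854e-06)) 3.0302027611108624 -8.65978218911323e-07 31 [ 0.328  0.505 -0.483  2.138  0.348  0.319 -1.431] 8.08376042157737e-06
364
0.024273487542675068 ((0.006082134703011523), (0.9892559909114377), (-0.04808057837524582), (1.5563277657059955e-06)) [(([0.595, 0.014, 0.602]), (-1.05))] -1 9 -2.205295726747101 -0.29062431858611015 21 [ 0.599  0.684 -0.99   2.355  1.997  0.701  2.691] 1.9135283966354282e-05
0.08173517096430663 ((0.005655214621101627), (0.9596859086518411), (-0.04763582687516932), (-1.9387745932311307e-05)) [(([ 0.608, -0.41 ,  0.591]), (0.0)), (([0.965, 0.16 , 0.852]), (0.0)), (([ 0.666, -0.198,  0.452]), (-1.48))] -1 38 -2.4687463805590664 -0.26226538938126076 23 [ 0.611  0.708 -1.01   2.373  2.058  0.747  2.646] 7.9956343205002
[... 5085 characters left out ...]
.802  2.501] 1.3098490193873996e-05
0.09260645090667247 ((0.010435861049543887), (0.9479165259532624), (-0.031587129734478324), (-2.2990784022208716e-05)) [(([0.593, 0.261, 0.822]), (0.0)), (([ 0.535, -0.762,  0.946]), (-0.56)), (([ 0.788, -0.041,  0.56 ]), (0.0))] -1 41 -2.669852867334317 -0.3215960737422634 25 [ 0.608  0.703 -0.996  2.381  2.098  0.738  2.624] 1.7058985712858144e-05
0.0932369196426554 ((0.054975524326075886), (0.9357564602938669), (-0.09694536663727665), (-3.015768879923388e-05)) [(([0.912, 0.183, 0.998]), (0.0)), (([ 0.605, -0.142,  0.634]), (-0.91))] -1 19 -2.493444650393242 -0.31962887637643567 24 [ 0.552  0.695 -0.97   2.384  2.083  0.784  2.541] 2.6139531657951972e-05
```

Emit:
jog_arm --deltas "0 -0.004 0.004 0.012 -0.12;0 -0.008 0.009 0.025 -0.23;0 -0.012 0.013 0.037 -0.35;0 -0.016 0.017 0.049 -0.47;0 -0.02 0.022 0.062 -0.58;0 -0.024 0.026 0.074 -0.7;0 -0.028 0.03 0.086 -0.82;0 -0.032 0.035 0.099 -0.93;0 -0.036 0.039 0.111 -1.05"

```text
time_s: 8.55
ee_pos: [0.5956, 0.0134, 0.6014]
orientation: [-1.929, 2.13, -0.08]
contact_force: [0.2, 0.0, -1.3]
opening: 0.0882
```

```bash
python3 nxt.py "[.52,.03,.4]"; python3 - <<'E'
from plan2 import levturn
from h import *
import plan3
q=np.array(robot.observe()["qpos"])
for s in (1,-1): print(s,levturn(q,s),plan3.evalend(q,s))
E
```

```text
t 8.55 q [ 0.7956  0.3259 -1.1539  1.2446  0.2353  1.4888  2.7574] p [0.5956 0.0134 0.6014] F [ 0.1635  0.0441 -1.3153] op 0.0882
tx [-0.0803 -0.9841 -0.1586] ty [-0.9695  0.114  -0.2169] tz [ 0.2315  0.1364 -0.9632]
a 74.41243029474899 psi 30.496933070329256
tool delta [0.0217 0.1188 0.1788] 0.21577315916128023
1 0.9393823403569073 (np.float64(1.171871886302727), (np.float64(1.1717554260080005), np.float64(1.2987372061534839), np.float64(0.53227871260163), np.float64(-2.3010994030132225e-06)), np.float64(0.9393823403569073), np.float64(-1.4943750148432855e-06), 15, array([ 0.45 ,  0.542, -0.636,  2.131,  0.572,  0.36 ,  1.51 ]), np.float64(1.1646029472646227e-05))
-1 -2.2022103132328863 (np.float64(0.0059377160558091065), (np.float64(0.005747749470673227), np.float64(0.9894194415629342), np.float64(-0.04774625007255164), np.float64(1.4993981215870888e-06)), np.float64(-2.2022103132328863), np.float64(-0.2899463531041908), 21, array([ 0.599,  0.685, -0.99 ,  2.355,  1.997,  0.7  ,  2.692]), np.float64(1.8996658513587947e-05))
```

Emit:
jog_arm --deltas "0 0.001 0.007 0.01 -0.13;0 0.003 0.014 0.021 -0.26;0 0.004 0.021 0.031 -0.39;0 0.005 0.028 0.042 -0.52;0 0.006 0.035 0.052 -0.65;0 0.008 0.042 0.063 -0.78;0 0.009 0.049 0.074 -0.91;0 0.01 0.056 0.084 -1.04;0 0.012 0.063 0.094 -1.17;0 0.013 0.07 0.105 -1.3"

```text
time_s: 9.55
ee_pos: [0.5824, 0.1717, 0.4109]
orientation: [-2.643, 1.458, -0.495]
contact_force: [0.3, -0.3, 0.3]
opening: 0.0881
```

```bash
cat > ev.py <<'E'
from plan2 import levturn
from h import *
import plan3
q=np.array(robot.observe()["qpos"])
for s in (1,-1): print(s,levturn(q,s),plan3.evalend(q,s))
E
python3 nxt.py "[.52,.03,.4]"; python3 ev.py
```

```text
t 9.55 q [ 0.468   0.4525 -1.268   1.6486  0.7584  1.2335  2.7563] p [0.5824 0.1717 0.4109] F [ 0.2751 -0.2696  0.3142] op 0.0881
tx [ 0.4941 -0.8358  0.2394] ty [-0.8088 -0.5429 -0.2259] tz [ 0.3188 -0.0821 -0.9443]
a 70.78150959646081 psi -14.436252741689689
tool delta [0.085  0.1299 0.0021] 0.155239391394083
1 2.385360284584751 (np.float64(0.6809285310221036), (np.float64(0.6806440449007803), np.float64(1.2353764361032198), np.float64(-0.2518711585068938), np.float64(2.001418744714864e-05)), np.float64(2.385360284584751), np.float64(-9.886339675801992e-07), 26, array([ 0.23 ,  0.504, -0.557,  2.193,  1.154,  0.452,  0.041]), np.float64(2.8448612132323907e-05))
-1 -0.7562323690050428 (np.float64(0.49702312516123603), (np.float64(0.4969209919852892), np.float64(1.0972322175771774), np.float64(-0.3444463773031253), np.float64(1.0179527809290872e-05)), np.float64(-0.7562323690050428), np.float64(-0.151784979240301), 11, array([ 0.521,  0.698, -1.018,  2.252,  1.625,  0.831,  2.698]), np.float64(1.0213317594680691e-05))
```

```bash
sed -i 's/rng.uniform(.45,1.)/rng.uniform(.5,1.)/' plan3.py
for i in 1 2 3 4; do (timeout 570 python3 plan3.py $i "[0.468,0.4525,-1.268,1.6486,0.7584,1.2335,2.7563]" 250 2>/dev/null > pl$i.txt)& done; wait; cat pl?.txt | sed 's/np.float64//g;s/array//g' | grep -v direct
```

```text
647
0.16400954267773932 ((0.13394841825302903), (0.9397368389003398), (-0.17593659507790166), (-1.1823175127388518e-05)) [(([0.575, 0.555, 0.82 ]), (-1.83))] -1 15 0.11209722620521356 -0.015050567971533368 18 [ 0.471  0.667 -0.917  2.374  2.023  0.798  2.469] 6.112442471027933e-06
0.16736249533649825 ((0.13129331979811795), (0.9745218035516463), (-0.17329246944859322), (8.503495247302289e-07)) [(([0.737, 0.504, 0.641]), (-1.14)), (([0.671, 0.709, 0.575]), (0.0))] -1 18 -0.25904677643871654 -0.025113850724775233 19 [ 0.519  0.682 -0.968  2.353  1.951  0.79   2.563] 6.917553838027975e-06
0.17636676619572114 ((0.05390631832213451), (0.8797680908313212), (-0.09375962868599942), (0.0021466896361350867)) [(([0.722, 0.451, 0.61 ]), (-1.73))] -1 14 0.03458931666132781 -0.02498204400867765 15 [ 0.729  0.951 -1.267  2.399  2.099  1.1    2.703] 0.009446044787358663
0.2278854927566588 ((0.1737434799142978), (0.9530420084757187), (-0.2157423619785294), (1.1179357684391678e-06)) [(([0.702, 0.647, 0.937]), (0.0)), (([0.551, 0.293, 0.513]), (-1.33))] -1 27 -0.09927944128973376 -0.021886456020419054 
[... 3112 characters left out ...]
3804723 21 [ 0.452  0.634 -0.884  2.347  1.93   0.726  2.535] 4.168011602772272e-06
0.20423181029646242 ((0.15617434647175904), (0.9126470790973286), (-0.19815465483434358), (-1.9691637415472518e-05)) [(([0.444, 0.15 , 0.771]), (-1.8)), (([0.211, 0.588, 0.644]), (0.0))] -1 24 0.2249552022782746 -0.007225149245901452 21 [ 0.408  0.651 -0.86   2.387  2.061  0.814  2.38 ] 5.746382470335617e-06
0.22405428069074676 ((0.18191787893058156), (1.057539702810199), (-0.10882703972151224), (1.1433588671556248e-05)) [(([0.489, 0.323, 0.912]), (0.0)), (([0.747, 0.574, 0.812]), (0.0))] -1 21 -0.9969578468060529 -0.1059782398935587 19 [ 0.442  0.58  -0.81   2.314  1.823  0.562  2.721] 1.3640176016517876e-05
```

Emit:
jog_arm --deltas "0 -0.015 -0.02 -0.028 -0.12;0 -0.03 -0.039 -0.056 -0.24;0 -0.045 -0.059 -0.084 -0.37;0 -0.06 -0.078 -0.112 -0.49;0 -0.075 -0.098 -0.14 -0.61;0 -0.09 -0.118 -0.168 -0.73;0 -0.105 -0.137 -0.196 -0.85;0 -0.12 -0.157 -0.224 -0.98"

```text
time_s: 10.35
ee_pos: [0.4753, 0.4209, 0.4477]
orientation: [2.926, -0.714, 0.738]
contact_force: [-0.1, 0.7, 0.3]
opening: 0.0881
```

```bash
python3 nxt.py "[.575,.555,.82]"; python3 ev.py
```

```text
t 10.35 q [-0.1924  0.571  -1.2677  1.4846  1.0151  1.591   2.7563] p [0.4753 0.4209 0.4477] F [-0.1364  0.6511  0.305 ] op 0.0881
tx [ 0.7805 -0.4249  0.4586] ty [-0.4442 -0.8931 -0.0713] tz [ 0.4398 -0.1481 -0.8858]
a 62.348435029191 psi -18.605606445646043
tool delta [ 0.1916 -0.1906 -0.3058] 0.4081113560843902
1 2.9873374240606516 (np.float64(0.4594231379530061), (np.float64(0.45919000656700626), np.float64(1.0882051781903628), np.float64(-0.3247609895455811), np.float64(-1.8660640699694014e-05)), np.float64(2.9873374240606516), np.float64(-2.444694738201747e-06), 30, array([ 0.233,  0.531, -0.64 ,  2.274,  1.605,  0.57 , -0.508]), np.float64(2.3313138599984187e-05))
-1 -0.1542552295291415 (np.float64(0.3808579019508663), (np.float64(0.3807482810766192), np.float64(1.0409380021669539), np.float64(-0.3408630623565428), np.float64(9.214386168739737e-06)), np.float64(-0.1542552295291415), np.float64(-0.02091987384737992), 15, array([ 0.464,  0.674, -0.961,  2.287,  1.721,  0.827,  2.58 ]), np.float64(1.0962087424707001e-05))
```

```bash

for i in 1 2 3 4; do (timeout 570 python3 plan3.py $i "[-0.1924,0.571,-1.2677,1.4846,1.0151,1.591,2.7563]" 250 2>/dev/null > pl$i.txt)& done; wait; cat pl?.txt | sed 's/np.float64//g;s/array//g' | grep -v direct
```

```text
654
0.153549775967908 ((0.12548241567528143), (1.0245031884445184), (-0.11845896497219811), (-1.7073814046661416e-05)) [(([0.415, 0.607, 0.633]), (0.0)), (([0.236, 0.708, 0.872]), (-0.9))] -1 14 0.16227340110323585 -0.004990445480993255 24 [ 0.474  0.609 -0.862  2.332  1.897  0.628  2.65 ] 6.736029262658795e-06
0.2175783361807879 ((0.17551994714025113), (1.0373844290779946), (-0.14273682105391272), (-1.4267930349425653e-05)) [(([0.233, 0.781, 0.91 ]), (0.0)), (([0.192, 0.529, 0.854]), (0.03))] -1 21 -0.43574918403676666 -0.0031617387462370417 26 [ 0.513  0.638 -0.923  2.32   1.841  0.674  2.694] 5.838904053674841e-06
0.22060225348143825 ((0.18653230235384136), (1.047764205101508), (-0.1329888813508307), (-1.501079999494265e-05)) [(([0.185, 0.606, 0.757]), (-0.13)), (([0.183, 0.65 , 0.835]), (0.0))] -1 17 -0.2877471865564991 -0.005083520015951137 25 [ 0.522  0.638 -0.928  2.314  1.821  0.663  2.728] 6.995112759689102e-06
0.22158280684002324 ((0.14943547216196357), (0.9543085802428614), (-0.1914258268518053), (9.645310158281807e-06)) [(([ 0.726, -0.105,  0.512]), (0.69)), (([0.404, 0.7
[... 3264 characters left out ...]
4986729 23 [ 0.434  0.636 -0.879  2.349  1.931  0.75   2.499] 6.178436545590341e-06
0.21491286758871597 ((0.18880531583626217), (0.9088642560078557), (-0.23078118976008843), (-2.4126076173748142e-05)) [(([0.728, 0.609, 0.894]), (-1.12))] -1 13 0.4465964195033494 -0.012623032288522129 18 [ 0.429  0.681 -0.91   2.382  2.028  0.872  2.387] 1.07551752453801e-05
0.22444056262272793 ((0.1623648342794383), (0.989026172411339), (-0.20435630858512815), (-8.525694310151927e-06)) [(([0.444, 0.603, 0.658]), (0.0)), (([0.831, 0.464, 0.523]), (0.0)), (([0.304, 0.321, 0.969]), (0.0))] -1 31 -0.4286773335586034 -0.009290928977868429 21 [ 0.42   0.619 -0.853  2.344  1.915  0.715  2.516] 7.572834328965437e-06
```

Emit:
jog_arm --deltas "0 -0.007 -0.025 -0.036 0;0 -0.014 -0.05 -0.072 0;0 -0.02 -0.076 -0.109 0;0 -0.027 -0.102 -0.145 0;0 -0.034 -0.127 -0.181 0;0 -0.041 -0.153 -0.218 0"

```text
time_s: 10.95
ee_pos: [0.3909, 0.5749, 0.5764]
orientation: [-2.949, 0.768, -0.76]
contact_force: [0.3, 0.5, -0.7]
opening: 0.0885
```

```bash
python3 nxt.py "[.236,.708,.872]"; python3 ev.py
```

```text
t 10.95 q [-0.71    0.6298 -1.123   0.9825  1.0783  1.9091  2.7563] p [0.3909 0.5749 0.5764] F [ 0.3135  0.4926 -0.6868] op 0.0885
tx [ 0.7631 -0.4596  0.4544] ty [-0.4591 -0.8803 -0.1195] tz [ 0.455  -0.1174 -0.8827]
a 61.973338774278055 psi -14.474187398667667
tool delta [-0.045  -0.0814 -0.347 ] 0.3592927442951445
1 2.8844779387516786 (np.float64(0.5010409678240484), (np.float64(0.38064939244948126), np.float64(1.0807493507975041), np.float64(-0.2589112528445416), np.float64(-0.0022394380099315376)), np.float64(2.8844779387516786), np.float64(-3.6065512727390114e-06), 30, array([ 0.147,  0.463, -0.508,  2.29 ,  1.604,  0.457, -0.451]), np.float64(0.012039157537456711))
-1 -0.25711471483811454 (np.float64(0.3032202429555643), (np.float64(0.30313905147128983), np.float64(1.0375915592967768), np.float64(-0.2699516426860925), np.float64(4.29019164385123e-06)), np.float64(-0.25711471483811454), np.float64(-0.017333986191827133), 21, array([ 0.471,  0.654, -0.936,  2.302,  1.767,  0.766,  2.613]), np.float64(8.119148427450956e-06))
```

Emit:
jog_arm --deltas "0 -0.006 -0.01 -0.043 -0.11;0 -0.011 -0.02 -0.087 -0.22;0 -0.017 -0.03 -0.13 -0.34;0 -0.022 -0.041 -0.174 -0.45;0 -0.028 -0.051 -0.217 -0.56;0 -0.034 -0.061 -0.26 -0.67;0 -0.039 -0.071 -0.304 -0.79;0 -0.045 -0.081 -0.347 -0.9"

```text
time_s: 11.75
ee_pos: [0.1261, 0.5745, 0.5164]
orientation: [2.974, 0.086, 0.775]
contact_force: [0.7, 0.5, 0.3]
opening: 0.0879
```

```bash
python3 nxt.py "[.52,.03,.4]"; python3 ev.py
```

```text
t 11.75 q [-0.9097  0.5591 -1.2677  1.331   0.9655  1.909   2.7563] p [0.1261 0.5745 0.5164] F [0.7209 0.5458 0.2572] op 0.0879
tx [0.8714 0.071  0.4854] ty [ 0.037  -0.9962  0.0793] tz [ 0.4892 -0.0512 -0.8707]
a 60.538745325671144 psi -5.9701545181413325
tool delta [0.2481 0.5477 0.3218] 0.6819883063939586
1 -2.9796563259567055 (np.float64(5.92915588114528), (np.float64(0.5540181223839113), np.float64(0.6761943116178687), np.float64(0.10121272945731542), np.float64(0.043194016162333176)), np.float64(-2.9796563259567055), np.float64(-1.059953636411219), 36, array([-2.621,  2.159, -1.269,  2.399,  1.318,  1.556,  2.759]), np.float64(0.5375137758761369))
-1 0.16193632763308763 (np.float64(0.12856526606628146), (np.float64(0.12849859648346496), np.float64(1.0249478912682952), np.float64(-0.12058594403421208), np.float64(-1.686991266254576e-05)), np.float64(0.16193632763308763), np.float64(-0.004955366116394355), 24, array([ 0.473,  0.609, -0.862,  2.332,  1.894,  0.629,  2.65 ]), np.float64(6.666958281650054e-06))
```

Emit:
jog_arm --deltas "0 0.016 0.036 0.021 0.01;0 0.033 0.073 0.043 0.02;0 0.049 0.109 0.064 0.03;0 0.066 0.146 0.086 0.04;0 0.082 0.182 0.107 0.05;0 0.099 0.219 0.129 0.06;0 0.115 0.255 0.15 0.08;0 0.132 0.292 0.172 0.1;0 0.148 0.328 0.193 0.13;0 0.165 0.365 0.215 0.16"

```text
time_s: 12.75
ee_pos: [0.2793, 0.3769, 0.3693]
orientation: [2.985, -0.199, 0.829]
contact_force: [-0.2, -0.0, 0.7]
opening: 0.0881
```

```bash
python3 nxt.py "[.51,.028,.3]"; python3 ev.py
```

```text
t 12.75 q [-0.2338  0.2205 -1.268   1.9823  0.8001  1.2566  2.7563] p [0.2793 0.3769 0.3693] F [-0.1797 -0.0231  0.689 ] op 0.0881
tx [ 0.8492 -0.1134  0.5157] ty [-0.1331 -0.9911  0.0011] tz [ 0.511  -0.0696 -0.8568]
a 58.95430935577811 psi -7.752277990726578
tool delta [0.1998 0.315  0.2016] 0.4240068925264607
1 -3.139445020378208 (np.float64(5.933295216535467), (np.float64(0.48744761822752825), np.float64(0.673295793256066), np.float64(0.03364819841543005), np.float64(0.0383910063242302)), np.float64(-3.139445020378208), np.float64(-0.8695372228996483), 38, array([-2.567,  2.159, -1.255,  2.399,  1.328,  1.536,  2.759]), np.float64(0.5445847598307939))
-1 0.002147633211585287 (np.float64(0.10169546471036904), (np.float64(0.10165633653863297), np.float64(0.9870430187438384), np.float64(-0.14364260771661005), np.float64(-1.3728822022925374e-05)), np.float64(0.002147633211585287), np.float64(-0.014774964068363872), 16, array([ 0.505,  0.653, -0.926,  2.35 ,  1.954,  0.726,  2.583]), np.float64(3.912817173607387e-06))
```

Emit:
jog_arm --deltas "0 0.02 0.0315 0.02 0;0 0.04 0.063 0.04 0;0 0.06 0.0945 0.06 0;0 0.08 0.126 0.08 0;0 0.1 0.1575 0.1 0;0 0.12 0.189 0.12 0;0 0.14 0.2205 0.14 0;0 0.16 0.252 0.16 0;0 0.18 0.2835 0.18 0;0 0.2 0.315 0.2 0"

```text
time_s: 13.75
ee_pos: [0.4515, 0.1237, 0.2216]
orientation: [2.968, -0.225, 0.892]
contact_force: [0.9, 0.8, 0.7]
opening: 0.0877
```

```bash
python3 nxt.py "[.515,.029,.12]"; cat > chk.py <<'E'
from h import *
import plan3, sys
from plan3 import *
q=np.array(robot.observe()["qpos"]); np.set_printoptions(precision=3,suppress=True)
for w in eval(sys.argv[1]):
    q,n=plan3.w35(q,w); p,R=fkj(q)[:2]; tz=R[:,2]
    print(w,"err",p-w,"a",np.degrees(np.arcsin(-tz[2])).round(1),"psi",np.arctan2(tz[1],tz[0]).round(3),"lev",R[2,1].round(3),"q",q,"el",fkj(q)[3],"n",n)
E
python3 chk.py "[[.515,.029,.12],[.55,.027,.066],[.55,.027,.32],[.5,.03,.4],[.5,-.06,.3],[.52,-.06,.12],[.64,-.065,.045],[.64,-.065,.07],[.52,-.06,.1],[.5,.05,.17],[.45,.33,.15],[.44,.34,.05],[.40,.34,.15]]" 2>/dev/null
```

```text
t 13.75 q [ 0.5196  0.368  -1.2678  2.3678  1.4112  0.7593  2.7563] p [0.4515 0.1237 0.2216] F [0.8561 0.7916 0.669 ] op 0.0877
tx [ 0.8249 -0.1284  0.5505] ty [-0.1481 -0.9889 -0.0087] tz [ 0.5456 -0.0744 -0.8348]
a 56.59058719340511 psi -7.766023745759863
tool delta [0.0087 0.0851 0.1265] 0.15268811705724566
[0.515, 0.029, 0.12] err [-0.  0.  0.] a 56.6 psi -0.136 lev -0.009 q [ 0.565  0.67  -0.998  2.359  1.935  0.756  2.611] el [ 0.257 -0.205  0.733] n 4
[0.55, 0.027, 0.066] err [-0.  0.  0.] a 56.6 psi -0.135 lev -0.009 q [ 0.517  0.841 -0.918  2.284  2.078  0.823  2.577] el [ 0.318 -0.223  0.673] n 2
[0.55, 0.027, 0.32] err [-0.012 -0.009 -0.146] a 57.4 psi -0.188 lev 0.029 q [-0.131  0.325 -0.135  2.311  1.644  0.273  2.759] el [ 0.168 -0.023  0.826] n 6
[0.5, 0.03, 0.4] err [ 0.015 -0.007 -0.177] a 53.7 psi -0.158 lev 0.013 q [-0.624  0.176  0.369  2.399  1.594  0.191  2.759] el [0.091 0.012 0.846] n 6
[0.5, -0.06, 0.3] err [ 0.013  0.039 -0.064] a 52.3 psi -0.146 lev 0.004 q [-0.123  0.135 -0.037  2.399  1.716  0.191  2.759] el [ 0.074 -0.036  0.848] n 3
[0.52, -0.06, 0.12] 
[... 467 characters left out ...]
 0. -0.] a 55.1 psi -0.237 lev 0.075 q [ 0.453  0.582 -0.611  2.38   2.235  0.571  2.458] el [ 0.24  -0.162  0.763] n 3
[0.5, 0.05, 0.17] err [-0. -0. -0.] a 55.1 psi -0.237 lev 0.075 q [ 0.168  0.369 -0.646  2.377  1.708  0.564  2.647] el [ 0.184 -0.072  0.814] n 3
[0.45, 0.33, 0.15] err [ 0. -0.  0.] a 55.1 psi -0.237 lev 0.075 q [-0.387  0.642 -0.801  2.09   1.396  1.046  2.493] el [0.305 0.083 0.744] n 7
[0.44, 0.34, 0.05] err [-0. -0.  0.] a 55.1 psi -0.237 lev 0.075 q [-0.489  0.847 -0.707  2.092  1.598  1.059  2.263] el [0.36  0.146 0.673] n 3
[0.4, 0.34, 0.15] err [-0. -0.  0.] a 55.1 psi -0.237 lev 0.075 q [-0.46   0.63  -0.834  2.136  1.359  1.09   2.403] el [0.294 0.103 0.747] n 3
```

```bash
sed -i 's/^for w in eval/q[6]+=float(sys.argv[2]) if len(sys.argv)>2 else 0\nfor w in eval/' chk.py
python3 chk.py "[[.515,.029,.12],[.55,.027,.066],[.55,.027,.32],[.52,.03,.36],[.5,-.06,.3],[.53,-.06,.12],[.64,-.065,.045],[.64,-.065,.07],[.53,-.06,.1],[.5,.05,.17],[.45,.33,.15],[.44,.34,.05],[.40,.34,.15]]" -3.1416 2>/dev/null
```

```text
[0.515, 0.029, 0.12] err [-0.  0.  0.] a 56.6 psi -0.136 lev 0.009 q [ 0.565  0.67  -0.998  2.359  1.935  0.756 -0.53 ] el [ 0.257 -0.205  0.733] n 4
[0.55, 0.027, 0.066] err [-0.  0.  0.] a 56.6 psi -0.135 lev 0.009 q [ 0.517  0.841 -0.918  2.284  2.078  0.823 -0.565] el [ 0.318 -0.223  0.673] n 2
[0.55, 0.027, 0.32] err [ 0.    -0.    -0.003] a 56.6 psi -0.137 lev 0.008 q [ 0.889  0.236 -1.239  2.129  0.933  0.567  0.421] el [ 0.062 -0.125  0.834] n 6
[0.52, 0.03, 0.36] err [ 0.004 -0.002 -0.008] a 56.8 psi -0.14 lev 0.007 q [ 1.024  0.032 -1.269  2.129  0.494  0.508  0.808] el [-0.008 -0.046  0.852] n 2
[0.5, -0.06, 0.3] err [-0. -0.  0.] a 56.8 psi -0.14 lev 0.007 q [ 1.154  0.075 -1.179  2.251  0.488  0.32   0.991] el [-0.007 -0.065  0.85 ] n 3
[0.53, -0.06, 0.12] err [-0.013 -0.009  0.079] a 57.1 psi -0.163 lev -0.002 q [ 0.674  0.319 -0.764  2.324  1.586  0.306 -0.083] el [ 0.109 -0.137  0.823] n 5
[0.64, -0.065, 0.045] err [0. 0. 0.] a 57.1 psi -0.163 lev -0.002 q [ 0.544  0.849 -0.701  2.071  2.081  0.565 -0.389] el [ 0.311 -0.235  0.672] n 5
[0.64, -0.065, 0.07] err [-0.  0
[... 152 characters left out ...]
0.] a 57.1 psi -0.163 lev -0.002 q [ 0.655  0.651 -0.81   2.333  2.109  0.575 -0.518] el [ 0.228 -0.224  0.741] n 3
[0.5, 0.05, 0.17] err [-0. -0. -0.] a 57.1 psi -0.163 lev -0.002 q [ 0.439  0.435 -0.91   2.359  1.68   0.602 -0.446] el [ 0.19  -0.13   0.799] n 3
[0.45, 0.33, 0.15] err [ 0. -0.  0.] a 57.1 psi -0.163 lev -0.002 q [-0.223  0.71  -0.988  2.101  1.465  1.105 -0.705] el [0.341 0.041 0.72 ] n 7
[0.44, 0.34, 0.05] err [-0. -0.  0.] a 57.1 psi -0.163 lev -0.002 q [-0.341  0.908 -0.867  2.107  1.672  1.125 -0.919] el [0.396 0.101 0.647] n 3
[0.4, 0.34, 0.15] err [-0. -0.  0.] a 57.1 psi -0.163 lev -0.002 q [-0.298  0.697 -1.017  2.15   1.431  1.148 -0.803] el [0.332 0.066 0.724] n 3
```

Emit:
jog_arm --deltas "0 0 0 0 0.14;0 0 0 0 0.28;0 0 0 0 0.42;0 0 0 0 0.56;0 0 0 0 0.7;0 0 0 0 0.84;0 0 0 0 0.98;0 0 0 0 1.12;0 0 0 0 1.26;0 0 0 0 1.4"

```text
time_s: 14.75
ee_pos: [0.4509, 0.1249, 0.2219]
orientation: [-1.935, 1.909, -0.652]
contact_force: [0.2, 1.1, -0.1]
opening: 0.0878
```

Emit:
jog_arm --deltas "0 0 0 0 0.14;0 0 0 0 0.28;0 0 0 0 0.42;0 0 0 0 0.56;0 0 0 0 0.7;0 0 0 0 0.84;0 0 0 0 0.98;0 0 0 0 1.12;0 0 0 0 1.26;0 0 0 0 1.4"

```text
time_s: 15.75
ee_pos: [0.4509, 0.1249, 0.2218]
orientation: [-0.237, 2.558, -0.174]
contact_force: [0.6, -0.3, 0.9]
opening: 0.0878
```

```bash
python3 nxt.py "[.515,.029,.12]"
```

```text
t 15.75 q [ 0.4426  0.3114 -1.1678  2.3691  1.381   0.6958 -0.041 ] p [0.4509 0.1249 0.2218] F [ 0.6414 -0.3475  0.9259] op 0.0878
tx [-0.8279 -0.2047 -0.5222] ty [-0.1321  0.976  -0.1733] tz [ 0.5452 -0.0745 -0.835 ]
a 56.61809324864177 psi -7.781718942619358
tool delta [ 0.0197 -0.0844  0.1271] 0.1538502196696811
```

Emit:
jog_arm --deltas "0 0.004 -0.016 0.026 0.08;0 0.008 -0.033 0.053 0.16;0 0.012 -0.049 0.079 0.24;0 0.016 -0.065 0.105 0.32;0 0.0196 -0.0816 0.1313 0.321;0 0.0196 -0.0816 0.1313 0.321"

```text
time_s: 16.35
ee_pos: [0.5175, 0.0286, 0.1138]
orientation: [0.174, 2.558, -0.056]
contact_force: [0.1, -0.2, -0.9]
opening: 0.088
```

```bash
python3 nxt.py "[.550,.027,.066]"; python3 - <<'E'
from h import *
info=robot.camera_info("wrist"); 
cv2.imwrite("pics/wr1.png",robot.grab_frame("wrist")[:,:,::-1]);
c,sy=np.cos(-.042),np.sin(-.042)
for y in (-.038,.038):
  for z in (.061,.075): print(proj("wrist",[.5495-sy*y,.027+c*y,z],info))
E
```

```text
t 16.35 q [ 0.5175  0.6579 -0.9361  2.3541  1.9527  0.7281 -0.5446] p [0.5175 0.0286 0.1138] F [ 0.1178 -0.2069 -0.8659] op 0.088
tx [-0.8294  0.1125 -0.5472] ty [ 0.1366  0.9906 -0.0033] tz [ 0.5417 -0.0774 -0.837 ]
a 56.82277689077296 psi -8.136013782479253
tool delta [-0.0009  0.0031  0.0577] 0.057812161711717415
[[258.65163528 269.33647723]]
[[255.81065824 291.58358386]]
[[399.9352381  262.03639546]]
[[403.39189762 284.6034646 ]]
```

View pics/wr1.png

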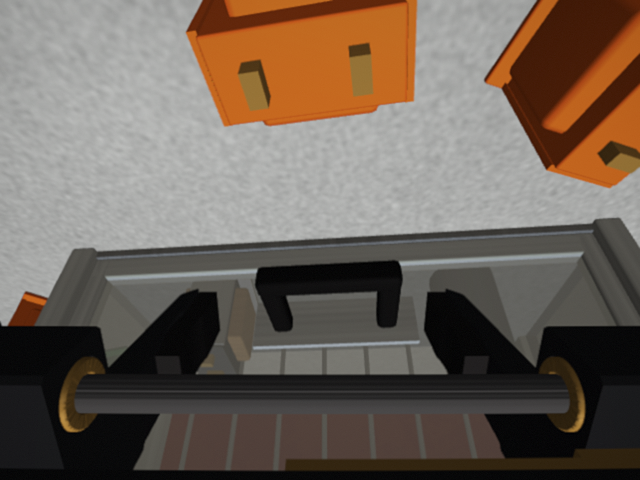

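The wrist view shows the black bow handle from (256,275) to (402,275), where I projected it, centred between the open fingers. The finger tips are at (217,300) and (427,300).

Emit:
jog_arm --deltas "0 0 0.003 0.02 0;0 -0.001 0.003 0.04 0;0 -0.001 0.003 0.058 0;0 -0.001 0.003 0.058 0;1 -0.001 0.003 0.058 0;1 -0.001 0.003 0.058 0;1 -0.001 0.003 0.058 0;1 -0.001 0.003 0.058 0"

```text
time_s: 17.2
ee_pos: [0.5499, 0.0278, 0.0691]
orientation: [0.17, 2.554, -0.059]
contact_force: [2.3, -5.9, -4.2]
opening: 0.0763
```

```bash
python3 nxt.py "[.550,.027,.166]"
```

```text
t 17.2 q [ 0.4785  0.8049 -0.8749  2.2852  2.0722  0.7891 -0.5724] p [0.5499 0.0278 0.0691] F [ 2.2983 -5.9157 -4.2015] op 0.0763
tx [-0.8276  0.1089 -0.5506] ty [ 0.1343  0.9909 -0.0059] tz [ 0.545  -0.0788 -0.8348]
a 56.590217688092174 psi -8.228145730981698
tool delta [-0.0535 -0.0013 -0.0807] 0.09685361120102322
```

Emit:
jog_arm --deltas "1 -0.006 0 -0.008 0;1 -0.014 0 -0.021 0;1 -0.025 0 -0.038 0;1 -0.036 0 -0.054 0;1 -0.047 0 -0.071 0;1 -0.058 -0.001 -0.088 0;1 -0.069 -0.001 -0.104 0;1 -0.08 -0.001 -0.121 0;1 -0.089 -0.001 -0.134 0;1 -0.094 -0.001 -0.142 0"

```text
time_s: 18.2
ee_pos: [0.5498, 0.0278, 0.2401]
orientation: [0.169, 2.553, -0.059]
contact_force: [5.0, -5.4, -7.1]
opening: 0.0761
```

```bash
python3 nxt.py "[.55,.0275,.279]"; python3 chk.py "[[.55,.0275,.279],[.55,.0275,.32],[.55,.0275,.34]]" 2>/dev/null
```

```text
t 18.2 q [ 0.6278  0.3481 -1.0035  2.2156  1.3228  0.5284  0.0438] p [0.5498 0.0278 0.2401] F [ 4.989  -5.3947 -7.0833] op 0.0761
tx [-0.8274  0.1082 -0.5511] ty [ 0.1337  0.991  -0.006 ] tz [ 0.5455 -0.0787 -0.8344]
a 56.55206734565587 psi -8.20566451120166
tool delta [-0.0216 -0.0005 -0.0323] 0.0389012162957964
[0.55, 0.0275, 0.279] err [-0.    -0.    -0.001] a 56.6 psi -0.143 lev -0.006 q [ 0.716  0.274 -1.076  2.176  1.103  0.527  0.259] el [ 0.093 -0.126  0.829] n 1
[0.55, 0.0275, 0.32] err [-0.    -0.    -0.001] a 56.6 psi -0.144 lev -0.006 q [ 0.84   0.204 -1.177  2.126  0.883  0.549  0.477] el [ 0.056 -0.111  0.839] n 1
[0.55, 0.0275, 0.34] err [ 0.  0. -0.] a 56.6 psi -0.144 lev -0.006 q [ 0.913  0.171 -1.235  2.098  0.777  0.566  0.584] el [ 0.039 -0.102  0.842] n 1
```

Emit:
jog_arm --deltas "1 -0.01 0 -0.014 0;1 -0.019 0 -0.029 0;1 -0.019 0 -0.029 0;1 -0.019 0 -0.029 0"

```text
time_s: 18.6
ee_pos: [0.5498, 0.0277, 0.2744]
orientation: [0.169, 2.553, -0.06]
contact_force: [3.5, -5.1, -2.0]
opening: 0.0765
```

Emit:
jog_arm --deltas "1 -0.0055 0 -0.0083 0;1 -0.0055 0 -0.0083 0;1 -0.0055 0 -0.0083 0"

```text
time_s: 18.9
ee_pos: [0.5498, 0.0277, 0.284]
orientation: [0.169, 2.554, -0.06]
contact_force: [1.9, -6.1, -0.5]
opening: 0.0763
```

Emit:
jog_arm --deltas "1 -0.0055 0 -0.0083 0;1 -0.0055 0 -0.0083 0;1 -0.0055 0 -0.0083 0"

```text
time_s: 19.2
ee_pos: [0.5498, 0.0278, 0.2939]
orientation: [0.169, 2.554, -0.06]
contact_force: [1.4, -6.7, -1.3]
opening: 0.076
```

Emit:
jog_arm --deltas "1 -0.0055 0 -0.0083 0;1 -0.0055 0 -0.0083 0;1 -0.0055 0 -0.0083 0"

```text
time_s: 19.5
ee_pos: [0.5499, 0.0277, 0.3038]
orientation: [0.169, 2.554, -0.061]
contact_force: [2.0, -6.7, 0.1]
opening: 0.076
```

Emit:
jog_arm --deltas "1 -0.0055 0 -0.0083 0;1 -0.0055 0 -0.0083 0;1 -0.0055 0 -0.0083 0"

```text
time_s: 19.8
ee_pos: [0.5498, 0.0277, 0.3137]
orientation: [0.169, 2.554, -0.061]
contact_force: [1.3, -7.0, 0.5]
opening: 0.0762
```

Emit:
jog_arm --deltas "1 -0.0055 0 -0.0083 0;1 -0.0055 0 -0.0083 0;1 -0.0055 0 -0.0083 0"

```text
time_s: 20.1
ee_pos: [0.5499, 0.0277, 0.3236]
orientation: [0.169, 2.554, -0.061]
contact_force: [1.8, -6.8, 1.4]
opening: 0.0762
```

Emit:
jog_arm --deltas "1 -0.0055 0 -0.0083 0;1 -0.0055 0 -0.0083 0;1 -0.0055 0 -0.0083 0"

```text
time_s: 20.4
ee_pos: [0.5499, 0.0278, 0.3335]
orientation: [0.169, 2.554, -0.061]
contact_force: [-0.5, -7.9, 1.1]
opening: 0.0757
```

Emit:
jog_arm --deltas "1 -0.0055 0 -0.0083 0;1 -0.0055 0 -0.0083 0;1 -0.0055 0 -0.0083 0"

```text
time_s: 20.7
ee_pos: [0.5498, 0.0278, 0.3434]
orientation: [0.169, 2.554, -0.061]
contact_force: [-0.2, -7.9, 2.1]
opening: 0.076
```

Emit:
jog_arm --deltas "1 0.0055 0 0.0083 0;1 0.0055 0 0.0083 0;1 0.0055 0 0.0083 0"

```text
time_s: 21.0
ee_pos: [0.5498, 0.0278, 0.3331]
orientation: [0.169, 2.555, -0.06]
contact_force: [2.5, -6.3, -0.4]
opening: 0.0762
```

Emit:
jog_arm --deltas "1 0.0055 0 0.0083 0;1 0.0055 0 0.0083 0;1 0.0055 0 0.0083 0"

```text
time_s: 21.3
ee_pos: [0.5498, 0.0278, 0.3232]
orientation: [0.169, 2.555, -0.06]
contact_force: [2.7, -7.2, -0.7]
opening: 0.0763
```

Emit:
jog_arm --deltas "1 0.0055 0 0.0083 0;1 0.0055 0 0.0083 0;1 0.0055 0 0.0083 0"

```text
time_s: 21.6
ee_pos: [0.5498, 0.0278, 0.3133]
orientation: [0.169, 2.554, -0.06]
contact_force: [2.8, -6.9, -0.8]
opening: 0.0759
```

Emit:
jog_arm --deltas "1 0.0055 0 0.0083 0;1 0.0055 0 0.0083 0;1 0.0055 0 0.0083 0"

```text
time_s: 21.9
ee_pos: [0.5498, 0.0278, 0.3034]
orientation: [0.169, 2.554, -0.06]
contact_force: [3.5, -6.9, -2.1]
opening: 0.0762
```

Emit:
jog_arm --deltas "1 0.0055 0 0.0083 0;1 0.0055 0 0.0083 0;1 0.0055 0 0.0083 0"

```text
time_s: 22.2
ee_pos: [0.5498, 0.0277, 0.2935]
orientation: [0.169, 2.554, -0.06]
contact_force: [4.1, -5.5, -2.4]
opening: 0.076
```

Emit:
jog_arm --deltas "1 0.0055 0 0.0083 0;1 0.0055 0 0.0083 0;1 0.0055 0 0.0083 0"

```text
time_s: 22.5
ee_pos: [0.5498, 0.0278, 0.2836]
orientation: [0.169, 2.554, -0.059]
contact_force: [3.5, -6.9, -2.7]
opening: 0.0757
```

Emit:
jog_arm --deltas "1 -0.006 0 -0.009 0;1 -0.012 0 -0.018 0;1 -0.0178 0 -0.027 0;1 -0.0178 0 -0.027 0;1 -0.0178 0 -0.027 0;1 -0.0178 0 -0.027 0"

```text
time_s: 23.1
ee_pos: [0.5498, 0.0278, 0.3162]
orientation: [0.169, 2.554, -0.06]
contact_force: [1.3, -6.9, 1.7]
opening: 0.0764
```

Emit:
jog_arm --deltas "1 0 0 0 0"

```text
time_s: 23.2
ee_pos: [0.5498, 0.0277, 0.3162]
orientation: [0.169, 2.554, -0.06]
contact_force: [1.2, -7.2, 0.7]
opening: 0.0762
```

Emit:
jog_arm --deltas "1 0 0 0 0"

```text
time_s: 23.3
ee_pos: [0.5498, 0.0277, 0.3161]
orientation: [0.169, 2.554, -0.06]
contact_force: [1.3, -6.2, 1.4]
opening: 0.0762
```

Emit:
jog_arm --deltas "1 0 0 0 0"

```text
time_s: 23.4
ee_pos: [0.5498, 0.0277, 0.3161]
orientation: [0.169, 2.554, -0.06]
contact_force: [2.0, -6.5, 0.7]
opening: 0.0767
```

Emit:
jog_arm --deltas "1 0 0 0 0"

```text
time_s: 23.5
ee_pos: [0.5498, 0.0278, 0.3161]
orientation: [0.169, 2.554, -0.06]
contact_force: [0.2, -7.1, 0.6]
opening: 0.0764
```

Emit:
jog_arm --deltas "0 0 0 0 0;0 0 0 0 0"

```text
time_s: 23.7
ee_pos: [0.5499, 0.0306, 0.3161]
orientation: [0.164, 2.554, -0.055]
contact_force: [-0.1, -0.1, 0.6]
opening: 0.0879
```

```bash
python3 - <<'E'
from h import *
s,_=st()
a=robot.grab_frame("wrist"); b=robot.grab_frame("side")
cv2.imwrite("pics/wr2.png",a[:,:,::-1]);cv2.imwrite("pics/sd2.png",b[:,:,::-1])
c=robot.grab_frame("wrist");cv2.imwrite("pics/wr3.png",c[:,:,::-1]); d=cv2.absdiff(a,c); print(d.max(),(d>25).sum())
E
```

```text
t 23.7 q [ 0.7993  0.1984 -1.1372  2.1315  0.8796  0.5349  0.4745] p [0.5499 0.0306 0.3161] F [-0.1318 -0.1399  0.5508] op 0.0879
tx [-0.8278  0.1059 -0.5509] ty [ 0.1294  0.9916 -0.0038] tz [ 0.5458 -0.0745 -0.8346]
91 2080
```

View pics/wr3.png

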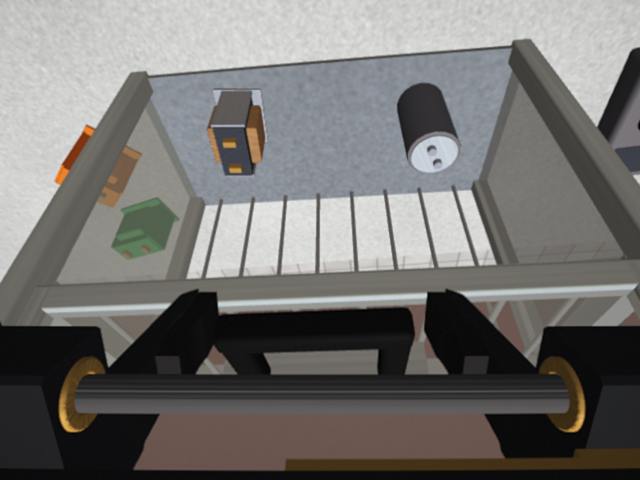

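View pics/sd2.png

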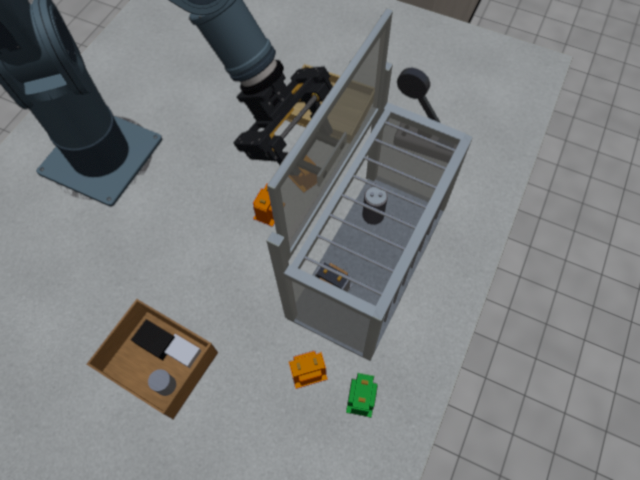

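The side view shows the sash standing up. The wrist view shows the dark-core, brown-coil transformer at (237,133), the capacitor at (430,130), and the handle between the open fingers at (315,330). Next I check whether the sash is drifting.

```bash
python3 - <<'E'
from h import *
a=cv2.imread("pics/wr2.png",0).astype(np.float32);c=cv2.imread("pics/wr3.png",0).astype(np.float32)
for n,(y0,y1,x0,x1) in {"bar":(295,375,225,405),"bench":(60,260,190,480)}.items():
    print(n,cv2.phaseCorrelate(a[y0:y1,x0:x1],c[y0:y1,x0:x1],cv2.createHanningWindow((x1-x0,y1-y0),cv2.CV_32F)))
s,_=st()
d=robot.grab_frame("wrist"); cv2.imwrite("pics/wr4.png",d[:,:,::-1]); d=cv2.cvtColor(d,cv2.COLOR_RGB2GRAY).astype(np.float32)
for n,(y0,y1,x0,x1) in {"bar":(295,375,225,405),"bench":(60,260,190,480)}.items():
    print(n,cv2.phaseCorrelate(c[y0:y1,x0:x1],d[y0:y1,x0:x1],cv2.createHanningWindow((x1-x0,y1-y0),cv2.CV_32F)))
E
```

```text
bar ((-0.12432159051088831, 0.003134101648775811), 1.0058030486769147)
bench ((-0.12636673222004902, -0.10520113858359537), 0.9560789815266927)
t 23.85 q [ 0.7989  0.1998 -1.1366  2.1307  0.8801  0.535   0.4744] p [0.5504 0.0304 0.316 ] F [ 0.4696  0.0845 -0.6825] op 0.0883
tx [-0.828   0.1064 -0.5506] ty [ 0.1295  0.9916 -0.0031] tz [ 0.5456 -0.0739 -0.8348]
bar ((0.32721129659712744, 0.16330986807782466), 0.9129779851436615)
bench ((0.07644161866474519, -0.049867000345386714), 0.9472717657725016)
```

```bash
python3 - <<'E'
import cv2
a=cv2.imread("pics/wr4.png")
cv2.imwrite("pics/wr4c.png",cv2.resize(a[70:200,170:310],None,fx=4.4,fy=4.4,interpolation=cv2.INTER_CUBIC))
E
```

```text
(no output)
```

View pics/wr4c.png

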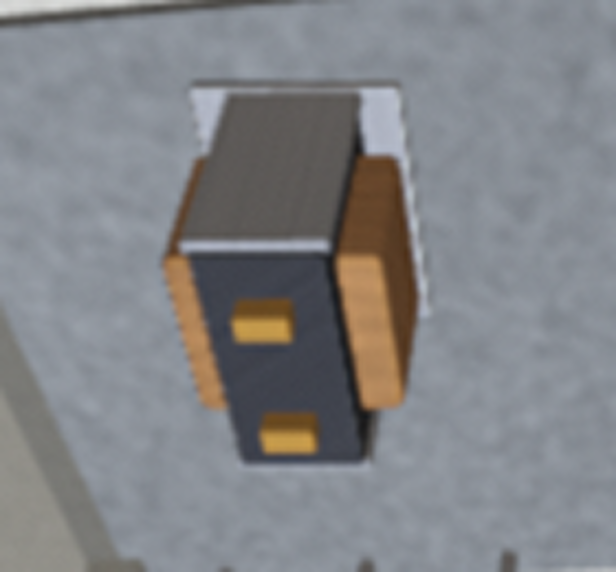

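The crop confirms a dark core, brown coil and grey foot plate, so this is the real one and not an orange or green decoy. The plate's front corners are at crop (192,88) and (398,88). The core-top corners are at (186,252), (331,252), (243,462) and (368,462).

```bash
python3 - <<'E'
from h import *
np.set_printoptions(precision=4,suppress=True)
f=lambda p:(170+(p[0]+.5)/4.4-.5,70+(p[1]+.5)/4.4-.5)
info=robot.camera_info("wrist")
P=[onz("wrist",f(p),z,info) for p,z in [((192,88),.010),((398,88),.010),((186,252),.072),((331,252),.072),((368,462),.072),((243,462),.072)]]
print(np.array(P)); print("plate w",np.linalg.norm(P[0]-P[1]),"core",np.linalg.norm(P[2]-P[3]),np.linalg.norm(P[3]-P[4]))
c=np.mean(P[2:],0); print("centre",c)
v=(P[4]+P[5]-P[2]-P[3])/2; yaw=np.arctan2(v[1],v[0]); print("yaw",yaw)
m=(P[0]+P[1])/2; print("from plate",m[:2]+.033*np.array([np.cos(yaw),np.sin(yaw)]))
# cage floor, guide tops for lateral reference
st()
E
python3 nxt.py "[.517,.035,.366]"
python3 chk.py "[[.515,.035,.366],[.5,-.06,.3],[.54,-.06,.12],[.64,-.065,.045],[.63,-.065,.06],[.54,-.06,.1],[.5,.05,.17],[.45,.33,.15],[.44,.34,.05]]" 2>/dev/null
```

```text
[[ 0.6115 -0.0931  0.01  ]
 [ 0.6178 -0.0446  0.01  ]
 [ 0.6149 -0.084   0.072 ]
 [ 0.619  -0.0531  0.072 ]
 [ 0.6782 -0.0611  0.072 ]
 [ 0.6743 -0.0911  0.072 ]]
plate w 0.04889555836014766 core 0.031206284079136656 0.059731970259834635
centre [ 0.6466 -0.0723  0.072 ]
yaw -0.1267256878128994
from plate [ 0.6474 -0.0731]
t 23.9 q [ 0.799   0.2003 -1.1364  2.1305  0.8803  0.5351  0.4744] p [0.5504 0.0303 0.3159] F [-0.1224  0.4305  0.2044] op 0.088
tx [-0.828   0.1068 -0.5504] ty [ 0.1299  0.9915 -0.003 ] tz [ 0.5454 -0.0739 -0.8349]
t 23.9 q [ 0.799   0.2003 -1.1364  2.1305  0.8803  0.5351  0.4744] p [0.5504 0.0303 0.3159] F [-0.1224  0.4305  0.2044] op 0.088
tx [-0.828   0.1068 -0.5504] ty [ 0.1299  0.9915 -0.003 ] tz [ 0.5454 -0.0739 -0.8349]
a 56.60333499807709 psi -7.71892811050893
tool delta [ 0.0006  0.0002 -0.0604] 0.0604510044101271
[0.515, 0.035, 0.366] err [ 0.006 -0.003 -0.011] a 56.9 psi -0.139 lev -0.005 q [ 1.017  0.01  -1.258  2.128  0.448  0.509  0.863] el [-0.013 -0.037  0.853] n 2
[0.5, -0.06, 0.3] err [-0. -0.  0.] a 56.9 psi -0.139 lev -0.005 q [ 1.126  0.071 -1.
[... 403 characters left out ...]
-0.] a 57.1 psi -0.16 lev -0.012 q [ 0.54   0.8   -0.69   2.098  2.062  0.538 -0.375] el [ 0.297 -0.225  0.691] n 1
[0.54, -0.06, 0.1] err [-0.  0. -0.] a 57.1 psi -0.16 lev -0.012 q [ 0.632  0.649 -0.783  2.31   2.099  0.555 -0.488] el [ 0.232 -0.218  0.742] n 3
[0.5, 0.05, 0.17] err [-0. -0. -0.] a 57.1 psi -0.16 lev -0.012 q [ 0.424  0.427 -0.89   2.36   1.68   0.589 -0.428] el [ 0.188 -0.126  0.801] n 4
[0.45, 0.33, 0.15] err [ 0. -0.  0.] a 57.1 psi -0.16 lev -0.012 q [-0.23   0.702 -0.976  2.102  1.461  1.093 -0.683] el [0.338 0.042 0.723] n 7
[0.44, 0.34, 0.05] err [-0. -0.  0.] a 57.1 psi -0.16 lev -0.012 q [-0.347  0.901 -0.857  2.108  1.67   1.114 -0.9  ] el [0.394 0.102 0.65 ] n 3
```

```bash
python3 - <<'E'
from h import *
s,R=st()
i=robot.camera_info("wrist"); C=-np.array(i["R"]).T@np.array(i["t"]); print("cam",C,"in tool",R.T@(C-np.array(s["ee_pos"])), "fwd in tool",R.T@np.array(i["R"])[2])
E
python3 - <<'E'
import cv2
a=cv2.imread("pics/sd2.png")
cv2.imwrite("pics/sd2c.png",cv2.resize(a[0:300,160:460],None,fx=2,fy=2,interpolation=cv2.INTER_CUBIC))
E
```

```text
t 23.9 q [ 0.799   0.2003 -1.1364  2.1305  0.8803  0.5351  0.4744] p [0.5504 0.0303 0.3159] F [-0.1224  0.4305  0.2044] op 0.088
tx [-0.828   0.1068 -0.5504] ty [ 0.1299  0.9915 -0.003 ] tz [ 0.5454 -0.0739 -0.8349]
cam [0.4139 0.0475 0.3807] in tool [ 0.0792 -0.0008 -0.1299] fwd in tool [-0.3056  0.0007  0.9522]
```

View pics/sd2c.png

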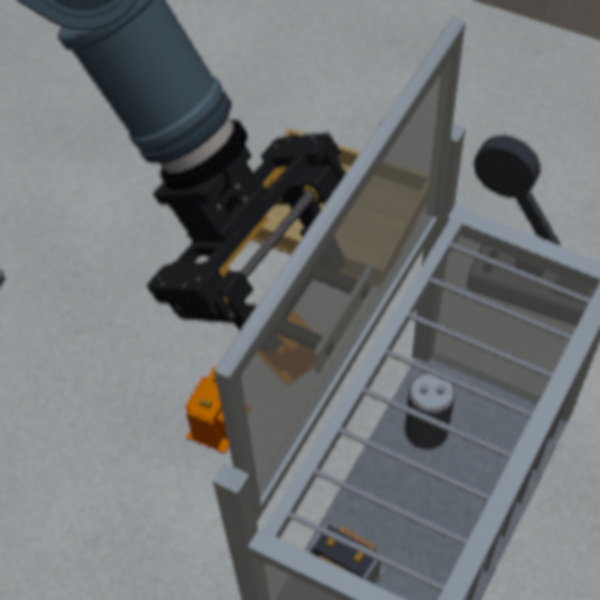

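Emit:
jog_arm --deltas "0 0.015 0 0.001 0;0 0.03 0 0.002 0;0 0.05 0 0.003 0;0 0.07 0 0.004 0;0 0.07 0 0.004 0"

```text
time_s: 24.4
ee_pos: [0.4926, 0.037, 0.2723]
orientation: [0.164, 2.558, -0.056]
contact_force: [-0.6, -0.0, 0.1]
opening: 0.0883
```

```bash
python3 nxt.py "[.53,-.045,.13]"; python3 chk.py "[[.5,-.01,.2],[.53,-.045,.13],[.645,-.061,.038]]" 2>/dev/null
python3 - <<'E'
from h import *
b=robot.grab_frame("side");cv2.imwrite("pics/sd3.png",b[:,:,::-1]); a=cv2.imread("pics/sd2.png"); d=cv2.absdiff(a,b[:,:,::-1].copy())[:,:,0]
print("sash top edge region diff",d[10:235,270:395].max())
for n,(y0,y1,x0,x1) in {"sashtop":(8,60,350,400),"weight":(60,120,390,450)}.items():
    A=cv2.cvtColor(a,cv2.COLOR_BGR2GRAY)[y0:y1,x0:x1].astype(np.float32);B=cv2.cvtColor(b,cv2.COLOR_RGB2GRAY)[y0:y1,x0:x1].astype(np.float32)
    print(n,cv2.phaseCorrelate(A,B))
E
```

```text
t 24.4 q [ 0.7426  0.1351 -1.095   2.2953  1.011   0.431   0.261 ] p [0.4926 0.037  0.2723] F [-0.5786 -0.0149  0.1323] op 0.0883
tx [-0.8299  0.1055 -0.5478] ty [ 0.1292  0.9916 -0.0048] tz [ 0.5427 -0.0748 -0.8366]
a 56.78099655586093 psi -7.843271629671825
tool delta [ 0.0383 -0.0758  0.1454] 0.1684159082863653
[0.5, -0.01, 0.2] err [-0.001  0.01   0.019] a 56.6 psi -0.144 lev -0.007 q [ 0.649  0.266 -0.933  2.349  1.451  0.405 -0.087] el [ 0.096 -0.119  0.831] n 2
[0.53, -0.045, 0.13] err [0. 0. 0.] a 56.6 psi -0.144 lev -0.007 q [ 0.644  0.565 -0.832  2.335  2.004  0.524 -0.445] el [ 0.203 -0.2    0.766] n 3
[0.645, -0.061, 0.038] err [-0.  0.  0.] a 56.6 psi -0.144 lev -0.007 q [ 0.551  0.877 -0.714  2.063  2.115  0.579 -0.379] el [ 0.317 -0.241  0.661] n 4
sash top edge region diff 147
sashtop ((-0.0222428655795035, 0.03219214770797052), 0.9591956336409957)
weight ((0.021568031190259518, 0.016578378096927082), 0.9996127626630995)
```

Emit:
jog_arm --deltas "0 0.006 -0.012 0.024 0;0 0.013 -0.025 0.048 0;0 0.019 -0.038 0.073 0;0 0.026 -0.05 0.097 0;0 0.032 -0.063 0.121 0;0 0.0383 -0.0758 0.1454 0;0 0.0383 -0.0758 0.1454 0"

```text
time_s: 25.15
ee_pos: [0.5329, -0.0471, 0.129]
orientation: [0.174, 2.558, -0.054]
contact_force: [-0.5, 0.9, 0.5]
opening: 0.0877
```

```bash
python3 nxt.py "[.645,-.061,.038]"; python3 - <<'E'
from h import *
i=robot.camera_info("wrist");a=robot.grab_frame("wrist");cv2.imwrite("pics/wr5.png",a[:,:,::-1])
c,s=np.cos(-.127),np.sin(-.127)
for dx,dy,z in [(-.03,-.015,.072),(-.03,.015,.072),(-.022,-.025,.062),(-.022,.025,.062)]: print(proj("wrist",[.647+c*dx-s*dy,-.0725+s*dx+c*dy,z],i))
E
```

```text
t 25.15 q [ 0.6537  0.5722 -0.8344  2.3263  1.998   0.5187 -0.4318] p [ 0.5329 -0.0471  0.129 ] F [-0.4812  0.8795  0.5017] op 0.0877
tx [-0.8294  0.1127 -0.5471] ty [ 0.1356  0.9908 -0.0015] tz [ 0.5419 -0.0754 -0.8371]
a 56.830776273943485 psi -7.924901357597292
tool delta [-0.0447  0.0015  0.138 ] 0.14502815993163196
[[284.35332088 308.38747691]]
[[330.23325581 308.26528329]]
[[271.6833655  301.12120957]]
[[344.52090869 300.91498094]]
```

View pics/wr5.png

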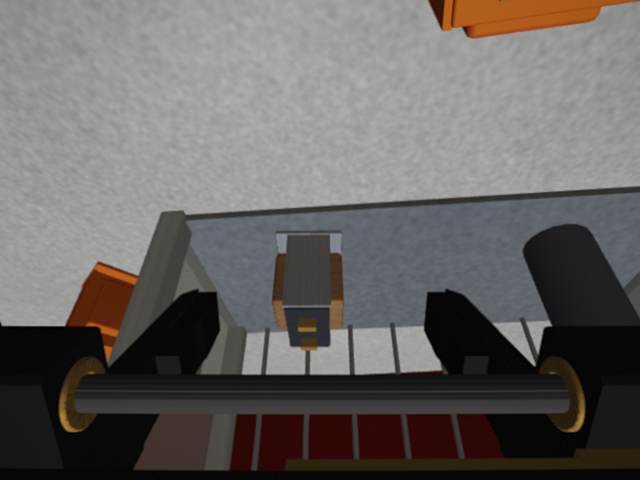

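The wrist view shows the transformer at (310,290), matching my projection at (284–330, 308) and lying between the fingertips. The guide is at (165,280), clear of the left fingers.

Emit:
jog_arm --deltas "0 -0.006 0 0.018 0;0 -0.012 0.001 0.036 0;0 -0.018 0.001 0.054 0;0 -0.024 0.001 0.072 0;0 -0.029 0.002 0.09 0;0 -0.035 0.002 0.107 0;0 -0.04 0.0025 0.123 0;0 -0.0446 0.0025 0.138 0;0 -0.0446 0.0025 0.138 0"

```text
time_s: 26.1
ee_pos: [0.6473, -0.0573, 0.0425]
orientation: [0.168, 2.552, -0.054]
contact_force: [-0.4, -0.2, -1.0]
opening: 0.0883
```

```bash
python3 nxt.py "[.645,-.060,.038]"; python3 - <<'E'
from h import *
cv2.imwrite("pics/wr6.png",robot.grab_frame("wrist")[:,:,::-1])
E
```

```text
t 26.1 q [ 0.5523  0.8726 -0.7235  2.0607  2.1046  0.5775 -0.3716] p [ 0.6473 -0.0573  0.0425] F [-0.4281 -0.2198 -1.0403] op 0.0883
tx [-0.8265  0.1086 -0.5523] ty [ 0.1317  0.9913 -0.0022] tz [ 0.5473 -0.0746 -0.8336]
a 56.47435520155669 psi -7.758316745125928
tool delta [ 0.0041 -0.003   0.0027] 0.005707402446853496
```

View pics/wr6.png

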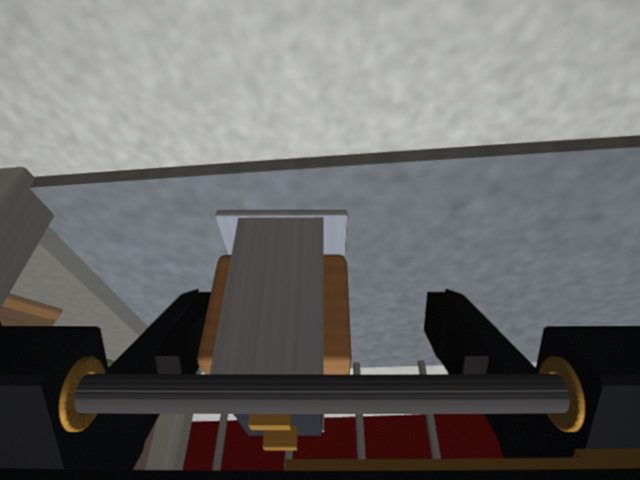

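The wrist view shows the transformer straddled by the fingers. The left finger (world −y) is close to its coil at (205,330), which I intended, so that closing slides it gently toward the middle.

Emit:
jog_arm --deltas "0 0.004 -0.003 0.003 0;0.1 0.004 -0.003 0.003 0;0.14 0.004 -0.003 0.003 0;0.18 0.004 -0.003 0.003 0;0.22 0.004 -0.003 0.003 0;0.26 0.004 -0.003 0.003 0;0.3 0.004 -0.003 0.003 0;0.34 0.004 -0.003 0.003 0;0.38 0.004 -0.003 0.003 0;0.42 0.004 -0.003 0.003 0"

```text
time_s: 27.15
ee_pos: [0.6433, -0.0607, 0.0364]
orientation: [0.167, 2.554, -0.055]
contact_force: [-0.2, -3.7, 2.2]
opening: 0.0516
```

Emit:
jog_arm --deltas "0.46 0 0 0 0;1 0 0 0 0;1 0 0 0 0;1 0 0 0 0"

```text
time_s: 27.55
ee_pos: [0.6433, -0.0605, 0.0364]
orientation: [0.167, 2.554, -0.054]
contact_force: [0.4, -3.1, 2.7]
opening: 0.0494
```

```bash
python3 nxt.py "[.645,-.060,.068]"; python3 - <<'E'
from h import *
cv2.imwrite("pics/wr7.png",robot.grab_frame("wrist")[:,:,::-1])
E
```

```text
t 27.55 q [ 0.5611  0.8843 -0.7237  2.0671  2.1278  0.5838 -0.3833] p [ 0.6433 -0.0605  0.0364] F [ 0.3589 -3.1397  2.7019] op 0.0494
tx [-0.8278  0.1079 -0.5506] ty [ 0.1311  0.9914 -0.0029] tz [ 0.5456 -0.0746 -0.8347]
a 56.589737871294226 psi -7.788791177802832
tool delta [-0.0188  0.0006 -0.0255] 0.031686003984739634
```

View pics/wr7.png

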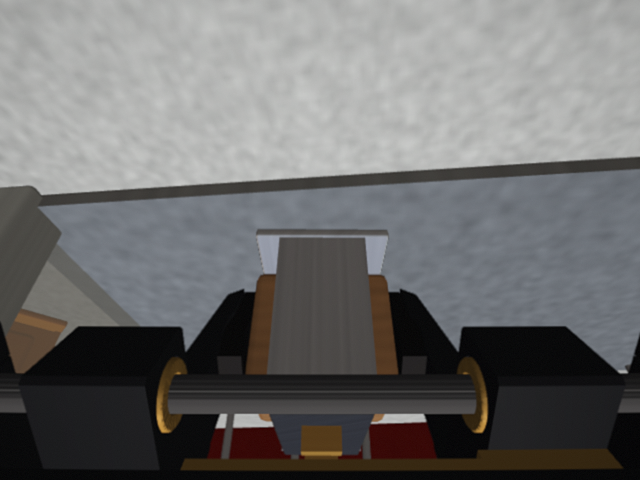

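The wrist view shows both fingers closed on the coil at (320,330), with the opening at 49.4 mm, which fits the 50 mm coil.

Emit:
jog_arm --deltas "1 -0.003 0 -0.005 0;1 -0.007 0 -0.01 0;1 -0.011 0 -0.016 0;1 -0.0138 0 -0.0209 0;1 -0.0138 0 -0.0209 0"

```text
time_s: 28.1
ee_pos: [0.6433, -0.0598, 0.0623]
orientation: [0.166, 2.553, -0.053]
contact_force: [0.8, 0.3, -4.8]
opening: 0.0497
```

```bash
python3 nxt.py "[.53,-.043,.115]"; python3 chk.py "[[.53,-.043,.115],[.5,.05,.2],[.45,.2,.2],[.45,.345,.15],[.45,.345,.045],[.43,.348,.08],[.40,.34,.2]]" 2>/dev/null
```

```text
t 28.1 q [ 0.5554  0.8193 -0.7196  2.0731  2.0514  0.5439 -0.3397] p [ 0.6433 -0.0598  0.0623] F [ 0.7688  0.3442 -4.8306] op 0.0497
tx [-0.8276  0.1072 -0.551 ] ty [ 0.1302  0.9915 -0.0026] tz [ 0.5461 -0.0739 -0.8345]
a 56.56153930263142 psi -7.7045913747182135
tool delta [ 0.0665  0.0018 -0.1071] 0.12607851896768135
[0.53, -0.043, 0.115] err [-0.  0.  0.] a 56.6 psi -0.134 lev -0.003 q [ 0.652  0.62  -0.847  2.339  2.066  0.57  -0.484] el [ 0.22  -0.215  0.75 ] n 3
[0.5, 0.05, 0.2] err [-0. -0. -0.] a 56.6 psi -0.134 lev -0.003 q [ 0.486  0.343 -0.932  2.349  1.556  0.528 -0.299] el [ 0.146 -0.119  0.818] n 3
[0.45, 0.2, 0.2] err [ 0. -0. -0.] a 56.6 psi -0.134 lev -0.003 q [ 0.116  0.433 -1.05   2.302  1.416  0.851 -0.53 ] el [ 0.222 -0.061  0.799] n 4
[0.45, 0.345, 0.15] err [ 0. -0.  0.] a 56.6 psi -0.134 lev -0.003 q [-0.258  0.712 -0.97   2.086  1.474  1.099 -0.694] el [0.34  0.053 0.719] n 4
[0.45, 0.345, 0.045] err [-0. -0.  0.] a 56.6 psi -0.134 lev -0.003 q [-0.349  0.914 -0.841  2.095  1.703  1.104 -0.902] el [0.397 0.104 0.645] n 3
[0.43, 0.348, 0.08] err [-0. -0.  0.] a 56.6 psi -0.134 lev -0.003 q [-0.35   0.842 -0.893  2.121  1.618  1.119 -0.878] el [0.376 0.098 0.673] n 1
[0.4, 0.34, 0.2] err [ 0. -0.  0.] a 56.6 psi -0.134 lev -0.003 q [-0.248  0.584 -1.067  2.138  1.329  1.125 -0.675] el [0.292 0.039 0.76 ] n 3
```

Emit:
jog_arm --deltas "1 0.008 0 -0.013 0;1 0.018 0 -0.029 0;1 0.028 0.001 -0.045 0;1 0.038 0.001 -0.061 0;1 0.048 0.001 -0.077 0;1 0.058 0.002 -0.093 0;1 0.0665 0.002 -0.107 0;1 0.0665 0.002 -0.107 0"

```text
time_s: 28.9
ee_pos: [0.528, -0.0427, 0.1141]
orientation: [0.165, 2.556, -0.054]
contact_force: [0.1, 0.5, -4.7]
opening: 0.0494
```

```bash
python3 nxt.py "[.5,.05,.2]"; python3 - <<'E'
from h import *
b=robot.grab_frame("side");cv2.imwrite("pics/sd4.png",b[:,:,::-1])
E
```

```text
t 28.9 q [ 0.6536  0.621  -0.8487  2.3425  2.0663  0.5714 -0.4845] p [ 0.528  -0.0427  0.1141] F [ 0.0583  0.4506 -4.7206] op 0.0494
tx [-0.8289  0.1063 -0.5491] ty [ 0.1293  0.9916 -0.0031] tz [ 0.5442 -0.0736 -0.8357]
a 56.69246577184356 psi -7.698580695376884
tool delta [-0.0141  0.088  -0.0938] 0.12939498406434674
```

View pics/sd4.png

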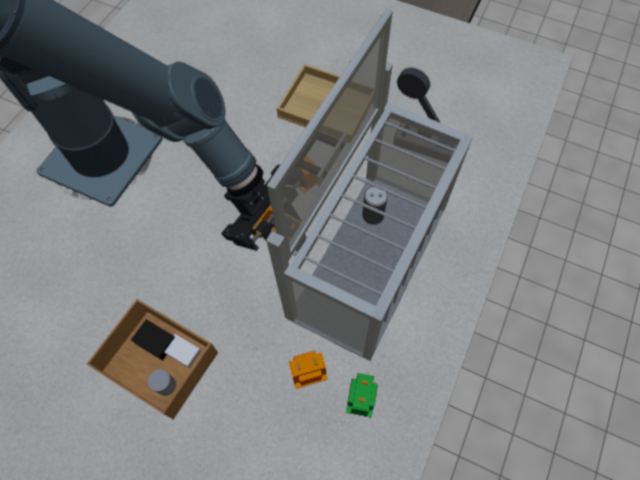

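The side view shows the transformer out of the cage in the gripper at (255,225), the sash still up, and the capacitor untouched at (375,205).

Emit:
jog_arm --deltas "1 0.001 0.01 -0.015 0;1 0.003 0.024 -0.032 0;1 0.005 0.041 -0.052 0;1 0.0075 0.057 -0.072 0"

```text
time_s: 29.35
ee_pos: [0.4926, 0.0205, 0.1706]
orientation: [0.167, 2.554, -0.053]
contact_force: [0.4, -0.1, -4.0]
opening: 0.0492
```

```bash
python3 nxt.py "[.445,.345,.17]"
```

```text
t 29.35 q [ 0.6047  0.4456 -0.9955  2.3937  1.7638  0.5801 -0.4146] p [0.4926 0.0205 0.1706] F [ 0.3848 -0.1439 -3.9826] op 0.0492
tx [-0.8278  0.1078 -0.5506] ty [ 0.1307  0.9914 -0.0025] tz [ 0.5456 -0.074  -0.8348]
a 56.593895996400576 psi -7.726978272110366
tool delta [ 0.0747  0.3155 -0.0495] 0.3279273373934275
```

Emit:
jog_arm --deltas "1 0.005 0.02 -0.003 0;1 0.012 0.05 -0.008 0;1 0.02 0.085 -0.013 0;1 0.029 0.122 -0.019 0;1 0.038 0.16 -0.025 0;1 0.047 0.198 -0.031 0;1 0.056 0.236 -0.037 0;1 0.063 0.268 -0.042 0;1 0.07 0.294 -0.046 0;1 0.0747 0.3155 -0.0495 0"

```text
time_s: 30.35
ee_pos: [0.4443, 0.3467, 0.1687]
orientation: [0.167, 2.556, -0.052]
contact_force: [0.2, 0.1, -5.2]
opening: 0.0499
```

```bash
python3 nxt.py "[.432,.354,.06]"; python3 - <<'E'
from h import *
b=robot.grab_frame("top");cv2.imwrite("pics/tp5.png",b[:,:,::-1]);b=robot.grab_frame("wrist");cv2.imwrite("pics/wr8.png",b[:,:,::-1])
E
```

```text
t 30.35 q [-0.2     0.7204 -1.0696  2.0816  1.4554  1.1624 -0.665 ] p [0.4443 0.3467 0.1687] F [ 0.2243  0.1179 -5.1575] op 0.0499
tx [-0.8291  0.1082 -0.5486] ty [ 0.1304  0.9915 -0.0016] tz [ 0.5437 -0.0729 -0.8361]
a 56.728447233271204 psi -7.636724143609389
tool delta [0.0706 0.0059 0.0837] 0.1096761809556967
```

View pics/tp5.png

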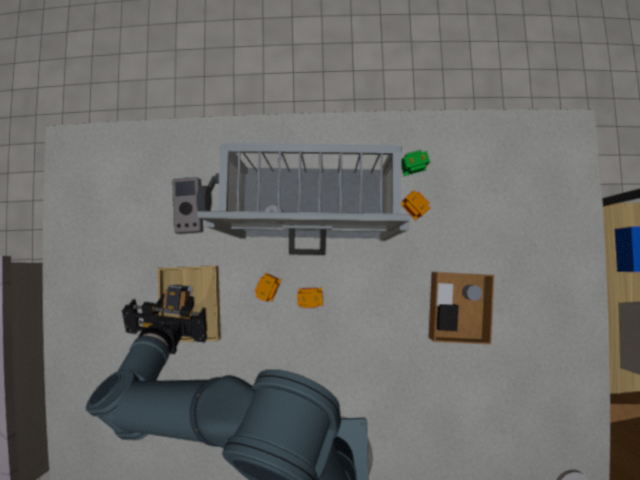

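View pics/wr8.png

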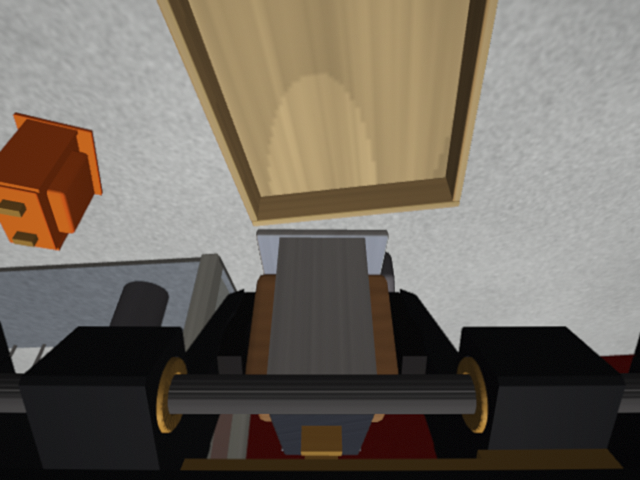

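The top view shows the transformer over the tray at (178,300) and the sash still raised. The wrist view shows it upright and held level.

Emit:
jog_arm --deltas "1 0.009 0.001 0.011 0;1 0.022 0.002 0.026 0;1 0.035 0.003 0.042 0;1 0.048 0.004 0.057 0;1 0.06 0.005 0.071 0;1 0.0706 0.006 0.0837 0;1 0.0706 0.006 0.0837 0"

```text
time_s: 31.15
ee_pos: [0.4321, 0.3503, 0.0582]
orientation: [0.167, 2.558, -0.058]
contact_force: [0.5, -0.3, -5.3]
opening: 0.0495
```

```bash
python3 nxt.py "[.432,.354,.038]"
```

```text
t 31.15 q [-0.3244  0.9258 -0.9288  2.1072  1.6771  1.177  -0.8942] p [0.4321 0.3503 0.0582] F [ 0.4703 -0.331  -5.2636] op 0.0495
tx [-0.8298  0.1073 -0.5477] ty [ 0.1319  0.9912 -0.0056] tz [ 0.5423 -0.0768 -0.8367]
a 56.78969525786798 psi -8.06458832643612
tool delta [0.0115 0.0037 0.0165] 0.020488975399148707
```

Emit:
jog_arm --deltas "1 0.004 0.002 0.005 0;1 0.007 0.003 0.0095 0;1 0.0098 0.004 0.0145 0;1 0.0098 0.004 0.0145 0"

```text
time_s: 31.55
ee_pos: [0.433, 0.3552, 0.0426]
orientation: [0.167, 2.555, -0.054]
contact_force: [-0.2, -0.4, -5.0]
opening: 0.0496
```

Emit:
jog_arm --deltas "1 0.0011 0 0.0017 0;1 0.0011 0 0.0017 0"

```text
time_s: 31.75
ee_pos: [0.4329, 0.3553, 0.041]
orientation: [0.167, 2.555, -0.054]
contact_force: [-0.2, -0.2, -5.1]
opening: 0.0497
```

Emit:
jog_arm --deltas "1 0.0011 0 0.0017 0;1 0.0011 0 0.0017 0"

```text
time_s: 31.95
ee_pos: [0.4329, 0.3552, 0.0389]
orientation: [0.167, 2.555, -0.054]
contact_force: [-0.7, -0.3, -5.2]
opening: 0.0496
```

Emit:
jog_arm --deltas "1 0.0008 0 0.0013 0;1 0.0008 0 0.0013 0"

```text
time_s: 32.15
ee_pos: [0.4329, 0.3552, 0.0373]
orientation: [0.167, 2.555, -0.054]
contact_force: [-0.1, 0.3, -5.1]
opening: 0.0496
```

Emit:
jog_arm --deltas "1 0.0008 0 0.0013 0;1 0.0008 0 0.0013 0"

```text
time_s: 32.35
ee_pos: [0.433, 0.3554, 0.0363]
orientation: [0.167, 2.554, -0.054]
contact_force: [-2.1, -2.2, 0.7]
opening: 0.0493
```

Emit:
jog_arm --deltas "1 0.0006 0 0.0008 0;1 0.0006 0 0.0008 0"

```text
time_s: 32.55
ee_pos: [0.433, 0.3554, 0.0363]
orientation: [0.167, 2.552, -0.054]
contact_force: [-5.6, -3.3, 11.0]
opening: 0.0498
```

Emit:
jog_arm --deltas "1 -0.0006 0 -0.001 0;0.4 -0.0006 0 -0.001 0;0.36 -0.0006 0 -0.001 0;0.3 -0.0006 0 -0.001 0;0.2 -0.0006 0 -0.001 0;0.1 -0.0006 0 -0.001 0;0 -0.0006 0 -0.001 0;0 -0.0006 0 -0.001 0"

```text
time_s: 33.35
ee_pos: [0.4329, 0.3553, 0.0361]
orientation: [0.167, 2.555, -0.054]
contact_force: [0.1, 0.7, 0.2]
opening: 0.0881
```

```bash
python3 nxt.py "[.385,.362,.11]"; python3 chk.py "[[.385,.362,.11],[.36,.365,.2],[.3,.37,.25]]" 2>/dev/null; python3 - <<'E'
from h import *
b=robot.grab_frame("wrist");cv2.imwrite("pics/wr9.png",b[:,:,::-1])
E
```

```text
t 33.35 q [-0.3476  0.9725 -0.9014  2.0949  1.7232  1.1825 -0.93  ] p [0.4329 0.3553 0.0361] F [0.0977 0.7104 0.166 ] op 0.0881
tx [-0.8281  0.1079 -0.5501] ty [ 0.131   0.9914 -0.0027] tz [ 0.545  -0.0743 -0.8351]
a 56.627806554554084 psi -7.763704269784587
tool delta [-0.0003  0.0001 -0.0883] 0.0883389146709307
[0.385, 0.362, 0.11] err [-0. -0.  0.] a 56.6 psi -0.135 lev -0.003 q [-0.358  0.828 -1.024  2.145  1.54   1.227 -0.899] el [0.371 0.102 0.677] n 2
[0.36, 0.365, 0.2] err [ 0. -0.  0.] a 56.6 psi -0.135 lev -0.003 q [-0.296  0.655 -1.169  2.13   1.328  1.255 -0.763] el [0.317 0.063 0.737] n 3
[0.3, 0.37, 0.25] err [-0. -0.  0.] a 56.6 psi -0.135 lev -0.003 q [-0.328  0.54  -1.269  2.132  1.164  1.306 -0.759] el [0.271 0.06  0.771] n 2
```

View pics/wr9.png

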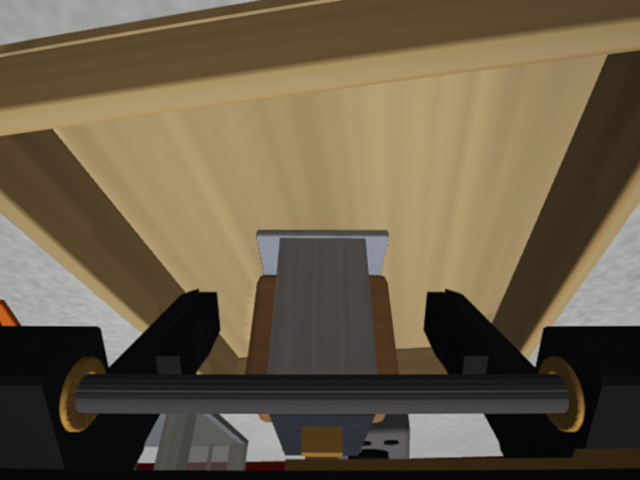

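The wrist view shows the fingers open, clear of the transformer, which stands on the tray floor at (320,320).

Emit:
jog_arm --deltas "0 0 0 -0.01 0;0 0 0 -0.025 0;0 0 0 -0.045 0;0 0 0 -0.065 0;0 0 0 -0.085 0;0 0 0 -0.11 0;0 0 0 -0.14 0;0 0 0 -0.17 0;0 0 0 -0.17 0"

```text
time_s: 34.3
ee_pos: [0.338, 0.3704, 0.1817]
orientation: [0.162, 2.553, -0.046]
contact_force: [0.2, -0.6, -0.6]
opening: 0.0882
```

```bash
python3 - <<'E'
from h import *
st()
for n in("top","side"):
    cv2.imwrite(f"pics/{n}9.png",robot.grab_frame(n)[:,:,::-1])
a=cv2.cvtColor(cv2.imread("pics/sd2.png"),cv2.COLOR_BGR2GRAY).astype(np.float32);b=cv2.cvtColor(cv2.imread("pics/side9.png"),cv2.COLOR_BGR2GRAY).astype(np.float32)
for n,(y0,y1,x0,x1) in {"sashtop":(8,60,350,400),"weight":(60,120,390,450),"cap":(180,225,355,395)}.items(): print(n,cv2.phaseCorrelate(a[y0:y1,x0:x1],b[y0:y1,x0:x1]))
a=cv2.imread("pics/top0.png",0).astype(np.float32);b=cv2.imread("pics/top9.png",0).astype(np.float32)
print("meter",cv2.phaseCorrelate(a[170:240,165:206],b[170:240,165:206]))
t=cv2.imread("pics/top9.png");s=cv2.imread("pics/side9.png")
o=np.hstack([cv2.resize(t[240:370,130:260],(400,400),interpolation=cv2.INTER_CUBIC),cv2.resize(s[40:170,250:380],(400,400),interpolation=cv2.INTER_CUBIC)]);cv2.imwrite("pics/crop9.png",o)
E
```

```text
t 34.3 q [-0.3572  0.6887 -1.1572  2.1559  1.3546  1.273  -0.8492] p [0.338  0.3704 0.1817] F [ 0.2022 -0.5527 -0.5536] op 0.0882
tx [-0.8272  0.1063 -0.5517] ty [0.1261 0.992  0.0021] tz [ 0.5476 -0.0679 -0.834 ]
sashtop ((-0.03253097124568072, 0.04313978066519297), 0.9937475681304931)
weight ((0.02468836188476331, -0.03424822669615679), 1.0056826864348518)
cap ((0.04378267159739835, 0.47771345367274876), 0.9945204395718045)
meter ((0.5301615638945414, 0.017116277888831632), 0.7534445859767772)
```

View pics/crop9.png

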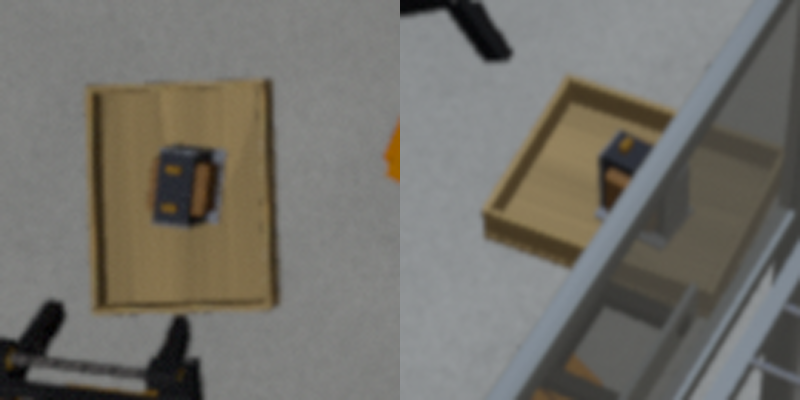

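View pics/side9.png

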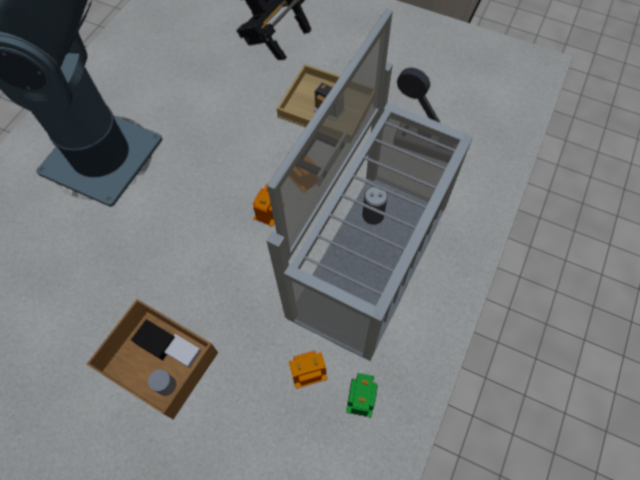

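```bash
python3 - <<'E'
from h import *
L=lambda n:cv2.imread(f"pics/{n}.png",0).astype(np.float32)
for A,B in (("side0","side9"),("sd2","sd4"),("sd4","side9"),("side0","sd2")): print(A,B,"cap",cv2.phaseCorrelate(L(A)[183:222,360:390].copy(),L(B)[183:222,360:390].copy()))
for A,B in (("top0","tp5"),("tp5","top9")): print(A,B,"meter",cv2.phaseCorrelate(L(A)[175:236,170:201].copy(),L(B)[175:236,170:201].copy()),np.abs(L(A)-L(B))[175:236,170:201].max())
E
```

```text
side0 side9 cap ((0.03058961644281588, 0.01217162481196965), 0.9787144076824188)
sd2 sd4 cap ((0.08672285797207557, -0.059324972025343925), 0.9991764124234518)
sd4 side9 cap ((-0.04763239031673017, 0.024725506909060613), 1.004475065668424)
side0 sd2 cap ((0.04040055054395708, 0.029167428511154725), 0.9820539700984955)
top0 tp5 meter ((-0.03558885888166685, 0.017888549791607034), 0.8378903428092599) 80.0
tp5 top9 meter ((-0.00935827634837949, -0.023664074229643006), 1.0402614229824394) 8.0
```

The capacitor and the meter haven't moved, the sash is steady, and the transformer stands in the tray. I'm handing in.

```bash
python3 -c "
from cell import robot
print(robot.hand_in())"
```

```text
the job is handed in; nothing more can be done
None
```

The transformer stands upright in the plywood tray and the sash is still standing by itself. I handed the job in at about 34.4 s of the 72 s; the hand-in gives no verdict.

- **Tilting the tool:** the jog interface cannot tilt the tool directly. I pushed the arm against its reach and joint limits in free space until it pointed about 57° down and forward, which took roughly the first 14 s.
- **Sash:** I gripped the handle bar by its ends and raised it about 0.247 m, short of the 0.33 m stop. The force readings put the balance point there. After I let go, the sash moved less than 0.05 px in the side view through to the end.
- **Transformer:** I gripped the coil with the gripper about 12 mm toward the cage middle, so closing slid it gently away from the side guide. It lifted cleanly (about 5 N) and came out under the sash. I lowered it into the tray until it touched down.

**Last checks:**
- The transformer is upright inside the tray walls, and the gripper is open and clear of everything.
- The capacitor and the multimeter are unmoved, to less than 0.1 px.
- A first, wider comparison showed 0.5 px shifts for both. Tighter crops did not confirm them.
- The push at touch-down peaked at about 11 N, and I saw no contact of the gripper body or arm with anything.

**One close pass:** while I was tilting the tool, it drifted off its planned path to within about 5 cm of the left guide. It did not touch.

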